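# File a make-up palette into the packed rack

## Task

Take the make-up palette out of its little stand and work it edge-on into the packed rack, directly beside the tall palette on the side of the sprung bookend, easing the neighbours apart without tipping them or forcing anything. Then gently press its front edge until you feel it bed fully home against the backstop, upright and without ramming it (it is longer than the others and will stand a little proud). Leave the other things on the table alone.

Things in the scene. Friction and masses are not known exactly. Their poses are not given: they have to be found in the camera images.
- palette: the palette to be filed: a closed black make-up palette standing on edge in the grey stand, 116 mm deep (its x), 18 mm thick (its y), 70 mm high; both upright end edges taper over 16 mm to a blunt edge 5 mm wide, so the faces are parallel only over the middle 84 mm. Origin: centre of its underside; z up, x along its depth. 0.11 to 0.22 kg
- stand: low grey stand that holds it upright at the start: 126 x 44 mm, floor 4 mm thick, two lips along x reaching 18 mm above the table, slot 21 mm wide. Origin: centre of its underside on the table; x along the slot. Fixed
- rack: fixed white rack, open on top and at its front (-x, to the robot). Origin on the table below the middle of the row's depth. Floor top z = 6 mm, x -112 (bare apron before the row) to 88, y -65 to 85 mm. Fixed wall on the -y side, inner face y = -45, top z = 66 mm; end post y = 77 to 85 mm. The four palettes' front edges are near x = -50 mm
- backstop: backstop across the rear of the rack: a fixed bracket that carries an upright aluminium stop plate, 60 mm high. The plate is clamped rigid, but screwed forward or back differently each time: its front face lies 0 to 14 mm behind this origin (rack x = 51 to 65 mm) and must be felt for. Origin does not move with the plate. A palette that is home stands 2 to 16 mm proud of the row
- bookend (a joint): sprung aluminium plate at the row's +y end, 60 mm high: 0 when the four are packed (inner face at rack y = 28.8 mm), grows to 0.040 m as the row spreads to rack +y. Pushes back with 3 to 5 N; all slide smoothly (friction about 0.3). The wall at the other end does not give: only palettes on the bookend's side can move aside
- tall: the one tall palette of the row, black, 100 mm deep (its x), 18 mm thick (its y), 85 mm high; both upright end edges taper over 16 mm to a blunt edge 5 mm wide, so the faces are parallel only over the middle 68 mm. Origin: centre of its underside; z up, x along its depth. Stands in the first, second or third place from the fixed wall; its x and y run along the rack's
- short1: one of three like palettes packed in the row, black, 100 mm deep (its x), 18 mm thick (its y), 70 mm high; both upright end edges taper over 16 mm to a blunt edge 5 mm wide, so the faces are parallel only over the middle 68 mm. Origin: centre of its underside; z up, x along its depth
- short2: one of three like palettes packed in the row, black, 100 mm deep (its x), 18 mm thick (its y), 70 mm high; both upright end edges taper over 16 mm to a blunt edge 5 mm wide, so the faces are parallel only over the middle 68 mm. Origin: centre of its underside; z up, x along its depth
- short3: one of three like palettes packed in the row, black, 100 mm deep (its x), 18 mm thick (its y), 70 mm high; both upright end edges taper over 16 mm to a blunt edge 5 mm wide, so the faces are parallel only over the middle 68 mm. Origin: centre of its underside; z up, x along its depth. Always the one next to the bookend
- lotion: bystander: yellow bottle with black cap, 48 mm across, 150 mm high; origin under its centre
- cream_jar: bystander: low glass jar, 52 mm across, 45 mm high; origin under its centre
- compact: bystander: round black powder compact, 60 mm across, 18 mm high; origin under its centre
- spray: bystander: white bottle with red cap, 40 mm across, 130 mm high; origin under its centre
- lipstick: bystander: upright dark metal tube, 20 mm across, 70 mm high; origin under its centre
- brush: bystander: brush 180 mm long lying on the table; its x runs along it
There are look-alikes about, which are no part of the job. Leave any purple or turquoise look-alike of the palette alone.

How it is judged:
On the way, in this order (a step that is already met when the one before it is completed fails the run):
1. the palette is lifted clear of its stand (z of palette in the frame of stand above 0.03 m), for 0.1 s.
2. the palette, in its place next to the tall one, is felt to press on the backstop (more than 4 N) (contact force between palette and backstop above 4 N and y of palette in the frame of tall between 0.013 and 0.023 m), for 0.05 s.
At the end, for the whole second after the job is handed in: At rest beside the tall palette, bookend side (centres 13-23 mm apart), far edge at most 4 mm short of the stop plate's foremost setting, foot within 5 mm of the rack floor, upright, square within 4.5 deg; bookend at 13-24 mm; the other four likewise, at most 8 mm short of it (x of palette in the frame of backstop between -0.062 and -0.04 m and y of palette in the frame of tall between 0.013 and 0.023 m and z of palette in the frame of rack between 0.002 and 0.011 m and angle between each of palette, tall, short1, short2, short3's own z axis and vertical below 0.08 rad and angle between the x axis of each of palette, tall, short1, short2, short3 and the x axis of rack, either way round below 0.08 rad and linear speed of palette below 0.01 m/s and value of joint bookend between 0.013 and 0.024 m and x of each of tall, short1, short2, short3 in the frame of backstop above -0.058 m and z of each of tall, short1, short2, short3 in the frame of rack below 0.011 m); the robot touches nothing.
It fails at once if the palette is forced against a palette of the row with more than 40 N (contact force between palette and tall above 40 N or contact force between palette and short1 above 40 N or contact force between palette and short2 above 40 N or contact force between palette and short3 above 40 N).
It fails at once if the hand or arm presses on a palette of the row with more than 25 N (contact force between any of the arm, the fingers and tall above 25 N or contact force between any of the arm, the fingers and short1 above 25 N or contact force between any of the arm, the fingers and short2 above 25 N or contact force between any of the arm, the fingers and short3 above 25 N).
It fails at once if the palette or one of the row is rammed against the backstop with more than 18 N (contact force between any of palette, tall, short1, short2, short3 and backstop above 18 N).
It fails at once if a palette of the row is tipped by more than 15 degrees or lifted off the rack's floor by more than 15 mm (angle between any of tall, short1, short2, short3's own z axis and vertical above 0.26 rad or z of any of tall, short1, short2, short3 in the frame of rack above 0.021 m).
It fails at once if a bystander is shifted by more than 20 mm (distance of any of lotion, cream_jar, compact, spray, lipstick, brush from where it was at the start of the episode above 0.02 m).
It also fails if it takes over 72 s, if anything falls off the work surface, if the arm or the gripper's body presses on something with over 40 N, if the wrist force passes 120 N, or if a joint passes its speed limit or range.

## Robot

A 6-joint arm with a two-finger parallel gripper is mounted at the origin on the work surface. World frame = base frame: x ahead of the robot, y to its left, z up, the work surface at z = 0. Lengths are in m, angles in rad, forces in N, time in s.
With the tool pointing down it reaches from about 0.3 to 1 m from the base axis. Payload 5.1 kg.
Tool frame: the origin (TCP) lies midway between the tips of the shut fingers; the grasp point (between the pads) lies 19 mm behind it; z points along the fingers, y is the line along which they close (so a half turn about z gives the same grasp; the last joint's range is limited). The gripper opens to 95 mm and grips with 3 to 60 N. Pads are 20 mm wide; open, the fingers measure 119 mm over their backs; the gripper's body (75 mm by 180 mm) begins 59 mm behind the grasp point.
Start: joints at [1.031, 0.124, 1.65, -0, 1.367, -0.083], TCP at [0.287, 0.583, 0.215] pointing down, gripper open.
Joint ranges: [-2.61, 2.61], [-1.02, 2.33], [0.03, 2.71], [-1.35, 4.49], [0.32, 2.68], [-2.91, 2.91]. Speed limits (rad/s): [2.57, 2.57, 3.14, 3.14, 3.14, 3.14].

## Interface

Orientations are given as a 3x3 rotation matrix whose columns are the frame's x, y, z axes.
In Python, from plant import read_state, snapshot, finish_job gives the robot as it stands.
- The arm moves only by the tool jog_arm, never from a script. Its argument "deltas" is a list that holds one entry, the list of rows, each a list of 7 numbers: the shift along the tool's x, y, z in cm, then the turn, a rotation vector about the tool's x, y, z in degrees, then the finger opening in cm, from 0 to 9.51. In form: [[[x, y, z, rx, ry, rz, gripper], ...]]. A call has 1 to 20 rows; each row shifts and turns the commanded pose from where the row before left it, along the tool's axes as they then stand; what a row does not reach is not made up. A row lasts 1/8 s, in which the tool goes at most 62.5 mm and 10.7 degrees, less where a joint would pass 70% of its speed; a pose out of reach is approached as far as the arm can. A call is refused whole if a number of a shift passes 6.25 or a number of a turn 10.7, either way. A call with a gripper value outside its range is refused whole. The fingers move at their own pace and stop on an object; the grip force is fixed at half the most. Time passes only in rows, so rows that do not move let the fingers close. It gives the time, the measured TCP pose, the force and the opening at its end, in the units of the state.
- read_state(): the state, without advancing time (a new reading comes with each control period).
- snapshot(name): name is "side" or "top" or "wrist"; returns a dict with "color" (480x640x3 uint8, red, green, blue), "depth" (480x640 float32, m along the optical axis (not along the pixel's ray), 0 where there is no reading), "fx", "fy", "cx", "cy" (pixels), "pose" (4x4, takes a point from camera to world coordinates). Camera axes: x right, y up, looking along -z (the intrinsics and any distortion apply to the point x, -y, -z); pixel columns grow to the right and rows downward; lengths in m; the calibration is good to about 2 mm. The wrist camera is an equidistant fisheye: a pixel r from the principal point sees the ray r / f radians off the axis. A picture is of the moment at which its call begins.
- finish_job(): hands the job in, once; it reports no verdict.
The state is a dict: "t": time; "qpos": joint angles; "joint_vel": joint speeds; "joint_efforts": joint torques, N m; "ee_pos": TCP position; "ee_rot": TCP orientation; "force": force on the tool from outside, world axes, zero at the start; "wrist_torque": the same for the moment, N m; "finger_gap": finger opening in m.
Only numpy, scipy, OpenCV 4.12 (cv2) and the standard library are available. Lean on these libraries where they do the work, as an engineer would, in place of code of your own. Each camera call takes 0.05 s, during which the arm holds its last target. There are 200 camera calls.

## Working session

There is one attempt and no reset: what is moved stays moved. The work goes in short steps, Python scripts to look and compute and a tool call to move; the robot and the scene stay as the last step left them, time stands still between calls to the robot, and variables do not carry over. Pictures are saved under pics/ and viewed, on a budget of 10 in all, crops included, one or two more only if the job needs it, and the job is handed in when it is done.

Besides the shell and the picture viewer there is one more tool, called after ">>>" as name(argument=value, ...) on one line, values as JSON. jog_arm: Moves the arm, as the interface text tells. Its arguments: {"type":"object","properties":{"deltas":{"type":"array"}},"required":["deltas"]}

```bash
mkdir -p pics; ls; cat > h.py <<'E'
import numpy as np, cv2
from plant import read_state, snapshot, finish_job
def cloud(s):
    h,w=s["depth"].shape; u,v=np.meshgrid(np.arange(w),np.arange(h)); d=s["depth"]
    x=(u-s["cx"])/s["fx"]*d; y=-(v-s["cy"])/s["fy"]*d
    P=np.stack([x,y,-d,np.ones_like(d)],-1)@np.array(s["pose"]).T
    return P[...,:3]
E
python3 - <<'E'
from h import *
for n in ("top","side"):
    s=snapshot(n); np.savez(n+"0.npz",**s); cv2.imwrite(f"pics/{n}0.png",s["color"][...,::-1])
    print(n,s["fx"],s["cx"],s["cy"],np.round(s["pose"],3).tolist())
st=read_state(); print(st["t"],st["ee_pos"],np.round(st["ee_rot"],3).tolist(),st["force"])
E
```

```text
pics
top 549.9571278562354 317.04839010747133 243.47859095655136 [[0.015, 0.997, -0.072, 0.388], [-1.0, 0.016, 0.016, -0.051], [0.017, 0.072, 0.997, 1.29], [0.0, 0.0, 0.0, 1.0]]
side 620.2204927749632 319.3180978819562 239.82458068756506 [[0.989, 0.086, -0.123, 0.285], [-0.149, 0.621, -0.77, -1.361], [0.01, 0.779, 0.627, 1.116], [0.0, 0.0, 0.0, 1.0]]
0.1 [0.28641777 0.58283522 0.21348751] [[-0.897, 0.441, -0.001], [0.441, 0.897, -0.002], [0.0, -0.002, -1.0]] [ 0.47183691 -0.41412199 -1.25616611]
```

View pics/top0.png

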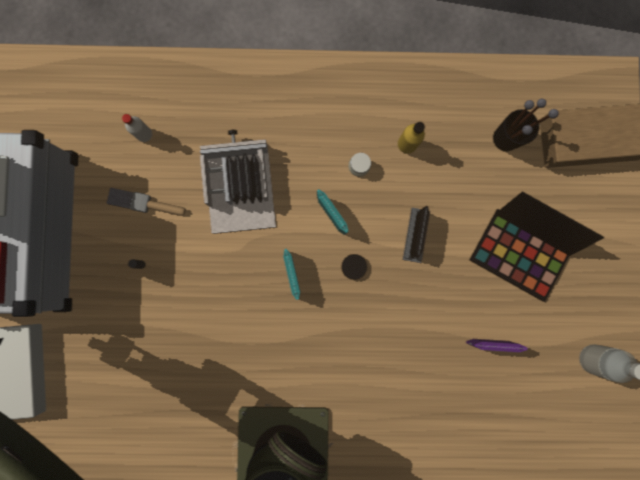

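View pics/side0.png

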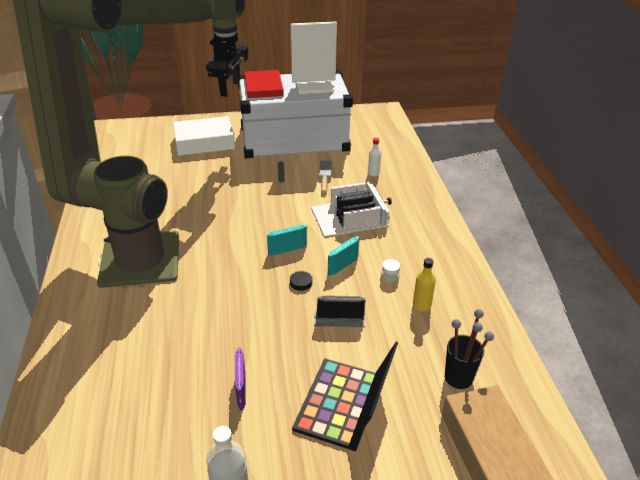

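Top view: the palette is black, standing in the grey stand at (417,235). Its look-alikes are turquoise at (332,212) and (291,274) and purple at (498,346), and only the black one is in a stand. The rack is at (237,188), with its open front facing down in the image (robot side) and the bookend on the left (+y).

```bash
python3 - <<'E'
from h import *
T=dict(np.load("top0.npz")); S=dict(np.load("side0.npz"))
P=cloud(T);Q=cloud(S)
a=cv2.resize(T["color"][125:240,190:285],None,fx=4,fy=4,interpolation=cv2.INTER_CUBIC)
b=cv2.resize(T["color"][195:270,395:440],None,fx=4,fy=4,interpolation=cv2.INTER_CUBIC)
c=cv2.resize(S["color"][170:240,305:400],None,fx=4,fy=4,interpolation=cv2.INTER_CUBIC)
im=np.zeros((580,780,3),np.uint8)
im[:a.shape[0],:a.shape[1]]=a; im[:b.shape[0],390:390+b.shape[1]]=b; im[300:300+c.shape[0],390:390+c.shape[1]]=c
cv2.imwrite("pics/crop1.png",im[...,::-1])
def rep(n,P,box,zr):
    p=P[box[1]:box[3],box[0]:box[2]].reshape(-1,3); p=p[(p[:,2]>zr[0])&(p[:,2]<zr[1])]
    if len(p)<5: print(n,len(p));return
    r=cv2.minAreaRect((p[:,:2]*1000).astype(np.float32))
    print(n,len(p),np.round(r[0],1),np.round(r[1],1),round(r[2],1),"z med",np.round(np.percentile(p[:,2],[5,50,95])*1000,1))
rep("pal top T",P,(395,195,440,270),(.060,.090))
rep("stand T",P,(395,195,440,270),(.010,.025))
rep("pal S",Q,(305,285,375,330),(.060,.09))
rep("stand S",Q,(305,285,375,330),(.010,.025))
for z in [(.003,.015),(.060,.070),(.073,.082),(.086,.098)]:
    rep("rack T %s"%(z,),P,(195,135,280,240),z); rep("rack S %s"%(z,),Q,(305,175,395,240),z)
print(np.round(P[100:260:20,330,2],3))
E
```

```text
pal top T 432 [ 508.4 -305.1] [ 19.5 114.5] 80.9 z med [64.9 74.1 78.1]
stand T 325 [ 506.6 -304.3] [ 43.  117.5] 80.2 z med [11.9 18.2 22.6]
pal S 398 [ 507.3 -307.1] [ 27.5 115.7] 80.3 z med [61.2 70.4 74.9]
stand S 390 [ 473.2 -284.3] [ 89.7 192.6] 43.9 z med [11.1 16.5 23.6]
rack T (0.003, 0.015) 2901 [612.4 119.5] [248.4 199.1] 1.2 z med [ 3.3  6.3 10.8]
rack S (0.003, 0.015) 821 [623.8 162.4] [340.5 279.7] 81.5 z med [ 3.3  5.8 12.9]
rack T (0.06, 0.07) 809 [637.3 117.1] [133.8 148.7] 5.9 z med [61.5 66.2 69.4]
rack S (0.06, 0.07) 424 [606.7  69.9] [296.9 185.5] 60.3 z med [60.5 64.4 69.1]
rack T (0.073, 0.082) 894 [631.4 102.3] [136.2 104.1] 43.0 z med [73.6 76.7 80.4]
rack S (0.073, 0.082) 220 [560.5  70.2] [238.4  89.3] 18.8 z med [73.4 75.7 80.6]
rack T (0.086, 0.098) 329 [623.1  86.7] [100.2  18.2] 6.7 z med [87.5 91.4 95.4]
rack S (0.086, 0.098) 121 [621.4  83.3] [96.3 27.4] 9.6 z med [86.5 89.2 93. ]
[ 0.007  0.007  0.002  0.001 -0.001  0.069  0.003  0.001]
```

View pics/crop1.png

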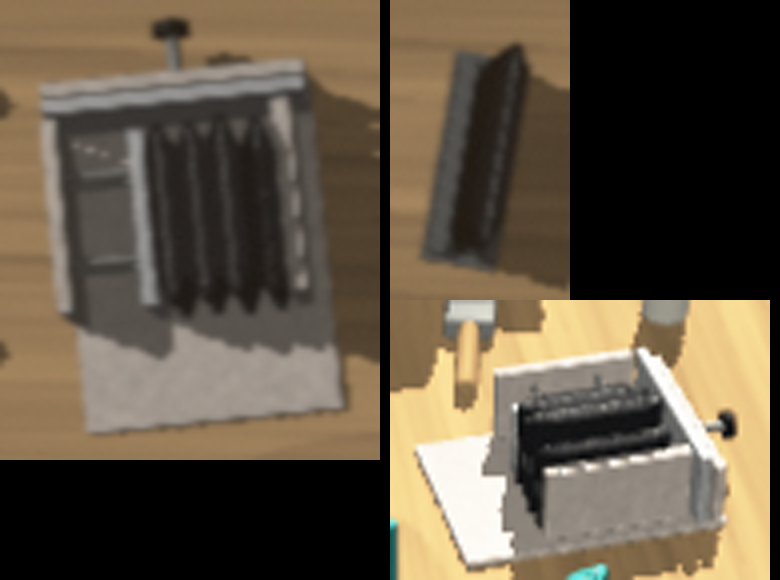

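```bash
python3 - <<'E'
from h import *
P=cloud(dict(np.load("top0.npz")));Q=cloud(dict(np.load("side0.npz")))
def rect(p): 
    r=cv2.minAreaRect((p[:,:2]*1000).astype(np.float32)); return np.round(r[0],1),np.round(r[1],1),round(r[2],1)
p=P[130:240,195:285].reshape(-1,3)
fl=p[(p[:,2]>.004)&(p[:,2]<.014)&(p[:,0]<.60)&(p[:,1]>.03)&(p[:,1]<.22)]
print("apron",rect(fl))
for deg in (5.5,):
    c,s=np.cos(np.radians(deg)),np.sin(np.radians(deg))
    xr=c*p[:,0]+s*p[:,1]; yr=-s*p[:,0]+c*p[:,1]
    for x0 in (.60,.63,.66):
        m=abs(xr-x0)<.010
        b=np.round(yr[m]*1000/3).astype(int)
        print(x0,[(k*3,int(np.median(p[m,2][b==k])*1000)) for k in np.unique(b)])
    for nm,m in (("tall",p[:,2]>.086),("short",(p[:,2]>.071)&(p[:,2]<.083)),("wall",(p[:,2]>.06)&(p[:,2]<.07))):
        print(nm,np.round(np.percentile(xr[m],[3,97])*1000),np.round(np.percentile(yr[m],[3,97])*1000))
E
```

```text
apron (array([543.3, 123.4]), array([110.2, 186.7]), 0.3)
0.6 [(np.int64(-51), 1), (np.int64(-48), 0), (np.int64(-45), 1), (np.int64(-42), 1), (np.int64(-39), 0), (np.int64(-36), 0), (np.int64(-33), 1), (np.int64(-30), 1), (np.int64(-27), 0), (np.int64(-24), 0), (np.int64(-21), 6), (np.int64(-18), 6), (np.int64(-15), 5), (np.int64(-12), 32), (np.int64(-9), 66), (np.int64(-6), 67), (np.int64(-3), 66), (np.int64(0), 74), (np.int64(3), 77), (np.int64(6), 75), (np.int64(9), 77), (np.int64(12), 77), (np.int64(15), 78), (np.int64(18), 82), (np.int64(21), 90), (np.int64(24), 91), (np.int64(27), 90), (np.int64(30), 91), (np.int64(33), 91), (np.int64(36), 74), (np.int64(39), 77), (np.int64(42), 76), (np.int64(45), 76), (np.int64(48), 76), (np.int64(51), 75), (np.int64(54), 68), (np.int64(57), 74), (np.int64(60), 76), (np.int64(63), 77), (np.int64(66), 77), (np.int64(69), 74), (np.int64(72), 67), (np.int64(75), 65), (np.int64(78), 66), (np.int64(81), 64), (np.int64(84), 53), (np.int64(87), 27), (np.int64(90), 7), (np.int64(93), 7), (np.int64(96), 8), (np.int64(99), 6), (np.int64(102), 6), (np.
[... 2442 characters left out ...]
, 76), (np.int64(60), 74), (np.int64(63), 75), (np.int64(66), 76), (np.int64(69), 76), (np.int64(72), 76), (np.int64(75), 66), (np.int64(78), 67), (np.int64(81), 66), (np.int64(84), 52), (np.int64(87), 52), (np.int64(90), 17), (np.int64(93), 22), (np.int64(96), 10), (np.int64(99), 16), (np.int64(102), 24), (np.int64(105), 8), (np.int64(108), 13), (np.int64(111), 23), (np.int64(114), 24), (np.int64(117), 8), (np.int64(120), 28), (np.int64(123), 54), (np.int64(126), 68), (np.int64(129), 66), (np.int64(141), 1), (np.int64(144), 1), (np.int64(147), 0), (np.int64(150), 0), (np.int64(153), 1), (np.int64(156), 0)]
tall [382. 672.] [-88.  35.]
short [586. 676.] [ 0. 72.]
wall [582. 702.] [-11. 128.]
```

```bash
cat >> h.py <<'E'
def go(target,head):
    """print tool-frame shift (cm) for world target and turn (deg about tool z) to bring tool y to heading"""
    st=read_state(); R=np.array(st["ee_rot"]); d=R.T@(np.array(target)-st["ee_pos"])*100
    h=np.degrees(np.arctan2(R[1,1],R[0,1])); t=-((head-h+180)%360-180)
    print("t",st["t"],"pos",np.round(st["ee_pos"],4),"head",round(h,2),"q",np.round(st["qpos"],2),"F",np.round(st["force"],1),"gap",round(st["finger_gap"],4))
    print("shift cm",np.round(d,2),"turn z",round(t,2),"tilt",np.round(R[:,2],4))
E
python3 -c "
from h import *
go([.476,-.301,.20],80.7)"
```

```text
t 0.1 pos [0.2864 0.5828 0.2135] head 63.83 q [ 1.03  0.12  1.65  0.    1.37 -0.08] F [ 0.5 -0.4 -1.3] gap 0.0953
shift cm [-56.   -70.96   1.48] turn z -16.87 tilt [-0.001  -0.0017 -1.    ]
```

>>> jog_arm(deltas=[[[-2.8,-3.55,0,0,0,0,6],[-2.8,-3.55,0,0,0,0,6],[-2.8,-3.55,0,0,0,0,6],[-2.8,-3.55,0,0,0,0,6],[-2.8,-3.55,0,0,0,0,6],[-2.8,-3.55,0,0,0,0,6],[-2.8,-3.55,0,0,0,0,6],[-2.8,-3.55,0,0,0,0,6],[-2.8,-3.55,0,0,0,0,6],[-2.8,-3.55,0,0,0,0,6],[-2.8,-3.55,0,0,0,0,6],[-2.8,-3.55,0,0,0,0,6],[-2.8,-3.55,0,0,0,0,6],[-2.8,-3.55,0,0,0,0,6],[-2.8,-3.55,0,0,0,0,6],[-2.8,-3.55,0,0,0,0,6],[-2.8,-3.55,0,0,0,0,6],[-2.8,-3.55,0,0,0,0,6],[0,0,0,0,0,-8.4,6],[0,0,0,0,0,-8.4,6]]])

```text
t: 2.6
ee_pos: [0.4568, -0.213, 0.2139]
ee_rot: [[-0.987, 0.159, -0.001], [0.159, 0.987, 0.001], [0.001, 0.001, -1.0]]
force: [-0.1, -0.2, 0.1]
finger_gap: 0.0602
```

```bash
python3 -c "
from h import *
go([.476,-.301,.15],80.7)"
```

```text
t 2.6 pos [ 0.4568 -0.213   0.2139] head 80.82 q [-0.54 -0.2   1.97  0.    1.38 -1.95] F [-0.1 -0.2  0.1] gap 0.0602
shift cm [-3.31 -8.39  6.37] turn z 0.12 tilt [-1.4e-03  9.0e-04 -1.0e+00]
```

>>> jog_arm(deltas=[[[-1.1,-2.8,2.1,0,0,0,6],[-1.1,-2.8,2.1,0,0,0,6],[-1.1,-2.8,2.1,0,0,0,6],[0,0,0,0,0,0,6]]])

```text
t: 3.1
ee_pos: [0.4747, -0.301, 0.1489]
ee_rot: [[-0.986, 0.165, -0.004], [0.165, 0.986, 0.003], [0.005, 0.002, -1.0]]
force: [-0.2, 0.1, 0.3]
finger_gap: 0.0601
```

```bash
cat >> h.py <<'E'
def wcloud(s):
    h,w=s["depth"].shape; u,v=np.meshgrid(np.arange(w),np.arange(h)); d=s["depth"]
    a=u-s["cx"]; b=v-s["cy"]; r=np.hypot(a/s["fx"],b/s["fy"]); k=np.where(r>1e-6,np.tan(np.minimum(r,1.5))/np.maximum(r,1e-6),1)
    P=np.stack([a/s["fx"]*k*d,-b/s["fy"]*k*d,-d,np.ones_like(d)],-1)@np.array(s["pose"]).T
    return P[...,:3]
def rect(p):
    r=cv2.minAreaRect((p[:,:2]*1000).astype(np.float32)); return len(p),np.round(r[0],1),np.round(r[1],1),round(r[2],1)
E
python3 - <<'E'
from h import *
go([.476,-.301,.031],80.7)
s=snapshot("wrist"); np.savez("w1.npz",**s); cv2.imwrite("pics/w1.png",s["color"][...,::-1])
print(s["fx"],s["cx"],s["cy"],np.round(s["pose"],3).tolist(),s["depth"].min(),s["depth"].max())
P=wcloud(s).reshape(-1,3); ok=s["depth"].ravel()>0
m=ok&(abs(P[:,0]-.508)<.08)&(abs(P[:,1]+.305)<.04)
for a,b in ((.066,.082),(.012,.024),(.0,.03)):
    q=P[m&(P[:,2]>a)&(P[:,2]<b)]; print(a,b,rect(q) if len(q)>4 else len(q))
E
```

```text
t 3.1 pos [ 0.4747 -0.301   0.1489] head 80.51 q [-0.66 -0.02  1.91 -0.    1.25 -2.07] F [-0.2  0.1  0.3] gap 0.0601
shift cm [-1.800e-01 -1.000e-02  1.179e+01] turn z -0.19 tilt [-0.0041  0.0032 -1.    ]
371.64829954431775 323.82185173174753 243.0462040383891 [[0.165, -0.952, -0.259, 0.4], [0.986, 0.159, 0.041, -0.289], [0.002, -0.262, 0.965, 0.319], [0.0, 0.0, 0.0, 1.0]] 0.0 1.1986028
0.066 0.082 (2847, array([ 491.7, -302.7]), array([18.3, 89.6]), 80.1)
0.012 0.024 (2852, array([ 502. , -304.5]), array([ 41.5, 115.5]), 80.1)
0.0 0.03 (6801, array([ 505.8, -305. ]), array([ 80. , 155.5]), 90.0)
```

View pics/w1.png

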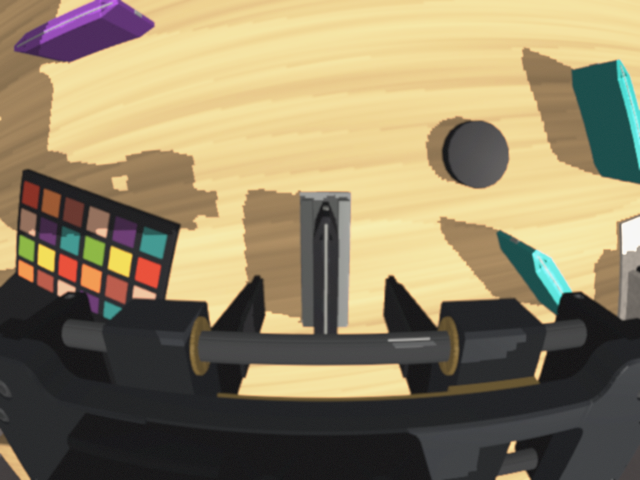

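The wrist view shows the black palette centred between the fingers, with its near tip at (325,205). It agrees with the overhead fix to 2 mm. The yaw is −9.8°.

>>> jog_arm(deltas=[[[-0.13,0.1,3,0,0,0.3,6],[0,0,3,0,0,0,6],[0,0,3,0,0,0,6],[0,0,2,0,0,0,6],[0,0,0.8,0,0,0,6],[0,0,0,0,0,0,6],[0,0,0,0,0,0,1],[0,0,0,0,0,0,1],[0,0,0,0,0,0,1],[0,0,0,0,0,0,1],[0,0,0,0,0,0,1]]])

```text
t: 4.53
ee_pos: [0.4775, -0.3, 0.0337]
ee_rot: [[-0.986, 0.168, 0.0], [0.168, 0.986, -0.0], [-0.0, -0.0, -1.0]]
force: [-0.3, -0.1, 0.4]
finger_gap: 0.0177
```

>>> jog_arm(deltas=[[[0,0,-1,0,0,0,1],[0,0,-2,0,0,0,1],[0,0,-3,0,0,0,1],[0,0,-3,0,0,0,1],[0,0,-3,0,0,0,1],[0,0,0,0,0,-8,1],[0,0,0,0,0,-8,1],[0,0,0,0,0,0,1]]])

```text
t: 5.52
ee_pos: [0.4778, -0.3001, 0.1551]
ee_rot: [[-0.994, -0.109, 0.001], [-0.109, 0.994, -0.001], [-0.001, -0.001, -1.0]]
force: [-0.0, -1.4, -2.4]
finger_gap: 0.0181
```

```bash
python3 - <<'E'
from h import *
go([.465,.080,.12],96)
P=cloud(dict(np.load("top0.npz")));p=P[130:240,195:285].reshape(-1,3)
for deg in (5,6,7):
    c,s=np.cos(np.radians(deg)),np.sin(np.radians(deg))
    xr=(c*p[:,0]+s*p[:,1])*1000; yr=(-s*p[:,0]+c*p[:,1])*1000
    # tall's two side edges: median y-min / y-max per x-slice, line slope
    for nm,lo,hi in (("tall",.086,.1),):
        m=(p[:,2]>lo)&(p[:,2]<hi)&(yr>-20)
        xs=np.arange(592,655,3); e=[(yr[m&(abs(xr-x)<1.5)].min(),yr[m&(abs(xr-x)<1.5)].max()) for x in xs]
        e=np.array(e); print(deg,nm,np.degrees(np.arctan(np.polyfit(xs,e,1)[0])),e.mean(0),xr[m].min(),xr[m].max())
    m=(p[:,2]>.06)&(yr>0)&(yr<120)&(xr>675)
    if m.sum(): 
        ys=np.arange(5,118,4); e=[xr[m&(abs(yr-y)<2)].max() for y in ys]; print("back",np.degrees(np.arctan(-np.polyfit(ys,e,1)[0])))
E
```

```text
t 5.525 pos [ 0.4778 -0.3001  0.1551] head 96.24 q [-0.66 -0.02  1.9  -0.    1.26 -2.34] F [-0.  -1.4 -2.4] gap 0.0181
shift cm [-2.86 37.93  3.47] turn z 0.24 tilt [ 0.0013 -0.001  -1.    ]
5 tall [1.31504412 2.24446746] [23.47579578 40.14476417] 578.160712959348 678.3694299820698
back 1.5273932042984326
6 tall [1.61059956 1.26505402] [12.72980014 29.22400144] 578.6103448595894 678.8414124676056
back -0.6574973137971541
7 tall [0.61519412 0.34593943] [ 1.86863576 18.44529881] 578.8837264436622 679.1066132828191Traceback (most recent call last):
  File "<stdin>", line 14, in <module>
    return umr_maximum(a, axis, None, out, keepdims, initial, where)
ValueError: zero-size array to reduction operation maximum which has no identity
```

>>> jog_arm(deltas=[[[-0.2,2,0,0,0,0,1],[-0.25,3.6,0,0,0,0,1],[-0.25,3.6,0,0,0,0,1],[-0.25,3.6,0,0,0,0,1],[-0.25,3.6,0,0,0,0,1],[-0.25,3.6,0,0,0,0,1],[-0.25,3.6,0,0,0,0,1],[-0.25,3.6,0,0,0,0,1],[-0.25,3.6,0,0,0,0,1],[-0.25,3.6,0,0,0,0,1],[-0.2,3,0,0,0,0,1],[0,0.5,0,0,0,0,1],[0,0,0,0,0,0,1],[0,0,0,0,0,0,1]]])

```text
t: 7.28
ee_pos: [0.462, 0.0791, 0.1537]
ee_rot: [[-0.994, -0.109, -0.0], [-0.109, 0.994, -0.0], [0.0, -0.0, -1.0]]
force: [-0.7, 0.1, -1.5]
finger_gap: 0.0176
```

```bash
python3 - <<'E'
from h import *
go([.465,.080,.12],96)
s=snapshot("wrist"); np.savez("w2.npz",**s); cv2.imwrite("pics/w2.png",s["color"][...,::-1])
P=wcloud(s).reshape(-1,3); ok=s["depth"].ravel()>0
m=ok&(P[:,0]>.55)&(P[:,1]>.0)&(P[:,1]<.25)
for a,b in ((.085,.1),(.072,.082),(.06,.07),(.0,.012)):
    q=P[m&(P[:,2]>a)&(P[:,2]<b)]; print(a,b,rect(q) if len(q)>4 else len(q))
# held palette top
q=P[ok&(P[:,0]<.55)&(P[:,0]>.42)&(abs(P[:,1]-.08)<.05)&(P[:,2]>.12)&(P[:,2]<.22)]
print("held",rect(q) if len(q)>4 else len(q), np.percentile(q[:,2],[5,50,95]) if len(q) else "")
E
```

```text
t 7.275 pos [0.462  0.0791 0.1537] head 96.26 q [ 0.06 -0.24  2.11 -0.    1.28 -1.62] F [-0.7  0.1 -1.5] gap 0.0176
shift cm [-0.31  0.06  3.37] turn z 0.26 tilt [-1.e-04 -3.e-04 -1.e+00]
0.085 0.1 0
0.072 0.082 (114, array([582.8,  92.2]), array([11.9, 48.4]), 8.7)
0.06 0.07 (81, array([582. ,  92.3]), array([12.7, 45.6]), 9.1)
0.0 0.012 (6, array([595.7, 249.6]), array([14. ,  0.5]), 5.7)
held (7199, array([461.4,  81.2]), array([61.5, 33.7]), 17.0) [0.14935539 0.19350852 0.20771372]
```

View pics/w2.png

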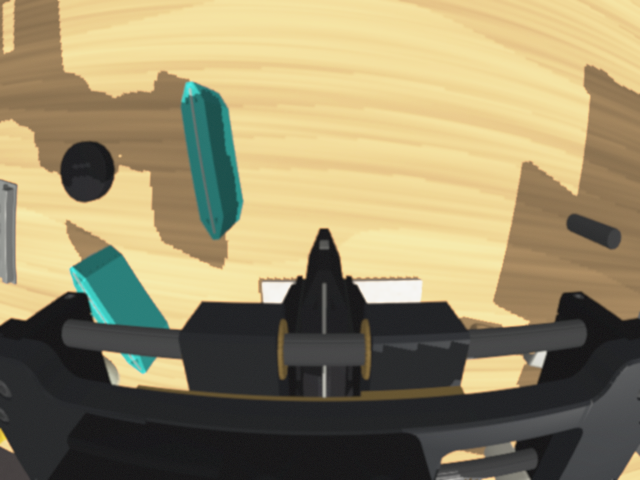

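The wrist camera looks back towards the robot: the held palette's tip is at (324,235) and the apron at (340,290), with the rack hidden by the gripper. I'll get the rack's pose from edge fits in the overhead picture instead.

```bash
cat >> h.py <<'E'
def ray(s,u,v,z):
    T=np.array(s["pose"]); d=np.stack([(u-s["cx"])/s["fx"],-(v-s["cy"])/s["fy"],-np.ones_like(u)],-1)@T[:3,:3].T
    return T[:3,3]+d*((z-T[2,3])/d[...,2])[...,None]
def subpix(sat,coords,lines,axis,sgn):
    """position of strongest sgn*gradient along axis for each line index"""
    out=[]
    g=np.gradient(sat,axis=axis)*sgn
    for i in lines:
        a=g[coords[0]:coords[1],i] if axis==0 else g[i,coords[0]:coords[1]]
        k=int(a.argmax()); k=min(max(k,1),len(a)-2); y0,y1,y2=a[k-1:k+2]; den=y0-2*y1+y2
        out.append(coords[0]+k+(0.5*(y0-y2)/den if den else 0))
    return np.array(out)
def fit(p):
    """robust line: returns mean point, direction deg"""
    f=cv2.fitLine((p[:,:2]*1000).astype(np.float32),cv2.DIST_HUBER,0,0.01,0.01).ravel()
    a=np.degrees(np.arctan2(f[1],f[0])); n=np.array([-f[1],f[0]]); r=(p[:,:2]*1000-f[2:])@n
    return np.round(f[2:],1),round(float(a),2),"res",round(float(np.median(abs(r))),2)
E
python3 - <<'E'
from h import *
s=dict(np.load("top0.npz")); sat=cv2.GaussianBlur(cv2.cvtColor(s["color"],cv2.COLOR_RGB2HSV)[...,1].astype(float),(0,0),.8)
c=np.arange(216,273); print("apron front z6",fit(ray(s,c*1.,subpix(sat,(222,240),c,0,1),.006)))
c=np.arange(204,264); print("back rear  ~z66",fit(ray(s,c*1.,subpix(sat,(134,156),c,0,-1),.066)))
r=np.arange(205,226); print("apron right z6",fit(ray(s,subpix(sat,(266,284),r,1,1),r*1.,.006)))
print("apron left z6",fit(ray(s,subpix(sat,(202,216),np.arange(208,228),1,-1),np.arange(208,228)*1.,.006)))
# tall ridge from depth
P=cloud(s)[130:240,195:285].reshape(-1,3); m=(P[:,2]>.086)&(P[:,2]<.1)&(P[:,1]>.04); 
pp=P[m]; print("tall centroid",pp.mean(0)*1000,fit(pp))
S=dict(np.load("side0.npz")); 
print("side tall", end=" "); Q=cloud(S)[170:240,305:400].reshape(-1,3); q=Q[(Q[:,2]>.085)&(Q[:,2]<.1)&(Q[:,0]<.69)]; print(fit(q))
E
```

```text
apron front z6 (array([510.1,  99.9], dtype=float32), -83.12, 'res', 0.2)
back rear  ~z66 (array([703.5, 122.2], dtype=float32), -82.86, 'res', 0.23)
apron right z6 (array([548. ,  29.7], dtype=float32), 7.94, 'res', 0.2)
apron left z6 (array([540.3, 181.2], dtype=float32), 6.92, 'res', 0.16)
tall centroid [622.97527373  86.60676201  91.49446207] (array([623.1,  86.6], dtype=float32), 6.77, 'res', 4.16)
side tall (array([623.3,  82.8], dtype=float32), 7.58, 'res', 4.9)
```

```bash
cat >> h.py <<'E'
O=np.array([.6223,.1049]); YAW=np.radians(7.0); RR=np.array([[np.cos(YAW),-np.sin(YAW)],[np.sin(YAW),np.cos(YAW)]])
def r2w(x,y): return O+RR@np.array([x,y])/1000
def w2r(p): return (np.atleast_2d(p)[:,:2]-O)@RR*1000
def gor(x,y,z,head=97.0):
    go([*r2w(x,y),z],head); st=read_state(); print("rack mm",np.round(w2r(st["ee_pos"])[0],2))
E
python3 -c "
from h import *
gor(-153,-8.1,.0377)"
```

```text
t 7.325 pos [0.4621 0.079  0.1537] head 96.24 q [ 0.05 -0.24  2.11 -0.    1.28 -1.62] F [-0.  -0.4 -2.3] gap 0.0181
shift cm [-0.92 -0.17 11.6 ] turn z -0.76 tilt [-0.e+00 -2.e-04 -1.e+00]
rack mm [-162.18   -6.23]
```

>>> jog_arm(deltas=[[[-0.5,-0.1,3,0,0,-0.8,1],[-0.4,-0.1,3,0,0,0,1],[0,0,3,0,0,0,1],[0,0,1.8,0,0,0,1],[0,0,0.6,0,0,0,1],[0,0,0,0,0,0,1],[0,0,0,0,0,0,1]]])

```text
t: 8.2
ee_pos: [0.4724, 0.0788, 0.041]
ee_rot: [[-0.992, -0.124, 0.002], [-0.124, 0.992, 0.0], [-0.002, -0.0, -1.0]]
force: [-0.4, -0.2, -1.7]
finger_gap: 0.0177
```

```bash
python3 - <<'E'
from h import *
gor(-153,-8.1,.0377)
T=snapshot("top"); S=snapshot("side"); np.savez("top1.npz",**T); np.savez("side1.npz",**S)
a=cv2.resize(T["color"][130:240,190:290],None,fx=4,fy=4,interpolation=cv2.INTER_CUBIC)
c=cv2.resize(S["color"][150:250,290:390],None,fx=4,fy=4,interpolation=cv2.INTER_CUBIC)
im=np.zeros((450,800,3),np.uint8); im[:a.shape[0],:400]=a; im[:400,400:]=c
cv2.imwrite("pics/pre.png",im[...,::-1])
P=cloud(T).reshape(-1,3); r=w2r(P); m=(r[:,0]<-58)&(r[:,0]>-120)&(abs(r[:,1]+8)<30)&(P[:,2]>.02)
for x in range(-72,-120,-6):
    k=m&(abs(r[:,0]-x)<3)&(P[:,2]>.06)&(P[:,2]<.095); print(x,k.sum(),np.round(r[k,1].mean(),1) if k.sum() else "",np.round(P[k,2].mean()*1000,1) if k.sum() else "")
k=m&(P[:,2]>.06)&(P[:,2]<.095); print("tip x",np.round(np.sort(r[k,0])[-6:],1))
m=(P[:,2]>.086)&(P[:,2]<.1)&(abs(r[:,0])<48)&(abs(r[:,1]+18)<15); print("tall now",r[m].mean(0))
E
```

```text
t 8.2 pos [0.4724 0.0788 0.041 ] head 97.12 q [ 0.05 -0.08  2.17 -0.    1.05 -1.64] F [-0.4 -0.2 -1.7] gap 0.0177
shift cm [ 0.1  -0.04  0.33] turn z 0.12 tilt [ 2.4e-03  1.0e-04 -1.0e+00]
rack mm [-151.99   -7.66]
-72 16 -8.2 80.9
-78 10 -9.7 81.0
-84 0  
-90 0  
-96 0  
-102 0  
-108 0  
-114 0  
tip x [-67.5 -67.3 -65.7 -65.7 -65.5 -65.2]
tall now [ -1.43835311 -18.25181553]
```

View pics/pre.png

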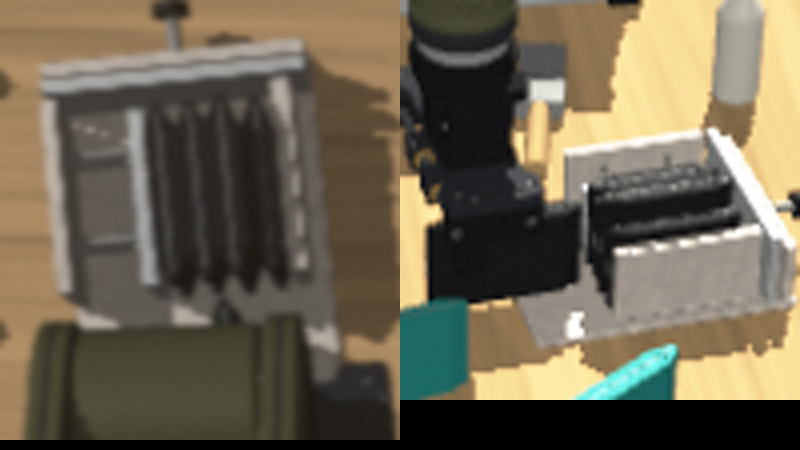

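The overhead crop shows the tip at (228,312), facing the V between the tall palette and its bookend-side neighbour. Relative y is within about 1 mm, so I'm going in.

>>> jog_arm(deltas=[[[0,0,0.3,0,0,0.1,1],[-0.4,0,0,0,0,0,1],[-0.4,0,0,0,0,0,1],[-0.4,0,0,0,0,0,1],[-0.4,0,0,0,0,0,1],[-0.4,0,0,0,0,0,1],[-0.3,0,0,0,0,0,1],[-0.2,0.08,0,0,0,0,1],[-0.2,0.08,0,0,0,0,1],[0,0,0,0,0,0,1]]])

```text
t: 9.55
ee_pos: [0.4977, 0.0831, 0.0365]
ee_rot: [[-0.993, -0.122, -0.001], [-0.122, 0.993, -0.001], [0.001, -0.001, -1.0]]
force: [-0.1, -4.2, -2.3]
finger_gap: 0.0178
```

```bash
python3 -c "
from h import *
gor(-105,1.9,.0377); print(read_state()['wrist_torque'])"
```

```text
t 9.55 pos [0.4977 0.0831 0.0365] head 97.0 q [ 0.06 -0.01  2.11 -0.    1.04 -1.63] F [-0.1 -4.2 -2.3] gap 0.0178
shift cm [-2.13  0.83 -0.13] turn z 0.0 tilt [-5.e-04 -1.e-03 -1.e+00]
rack mm [-126.32   -6.45]
[-0.72226256  0.21390013 -0.37223234]
```

>>> jog_arm(deltas=[[[-0.2,0.08,-0.1,0,0,0,1],[-0.2,0.08,0,0,0,0,1],[-0.2,0.08,0,0,0,0,1],[-0.2,0.08,0,0,0,0,1],[-0.2,0.08,0,0,0,0,1],[0,0,0,0,0,0,1]]])

```text
t: 10.3
ee_pos: [0.5076, 0.089, 0.0377]
ee_rot: [[-0.992, -0.123, 0.0], [-0.123, 0.992, 0.0], [-0.0, 0.0, -1.0]]
force: [-1.0, -5.1, -2.8]
finger_gap: 0.0178
```

```bash
python3 -c "
from h import *
gor(-105,1.9,.0377); print(read_state()['wrist_torque'])"
```

```text
t 10.3 pos [0.5076 0.089  0.0377] head 97.04 q [ 0.07  0.01  2.09  0.    1.04 -1.62] F [-1.  -5.1 -2.8] gap 0.0178
shift cm [-1.08  0.37  0.  ] turn z 0.04 tilt [ 4.e-04  1.e-04 -1.e+00]
rack mm [-115.78   -1.83]
[-0.81504739  0.33121979 -0.34818532]
```

>>> jog_arm(deltas=[[[-0.2,0.08,0,0,0,0,1],[-0.2,0.08,0,0,0,0,1],[-0.2,0.08,0,0,0,0,1],[-0.2,0.08,0,0,0,0,1],[-0.2,0.06,0,0,0,0,1],[-0.2,0,0,0,0,0,1],[-0.2,0,0,0,0,0,1],[0,0,0,0,0,0,1]]])

```text
t: 11.3
ee_pos: [0.5196, 0.0939, 0.037]
ee_rot: [[-0.993, -0.122, -0.003], [-0.122, 0.993, -0.001], [0.003, -0.0, -1.0]]
force: [-3.8, -5.8, -2.6]
finger_gap: 0.018
```

```bash
python3 -c "
from h import *
gor(-66,1.9,.0377); print(read_state()['wrist_torque'])"
```

```text
t 11.3 pos [0.5196 0.0939 0.037 ] head 97.02 q [ 0.08  0.04  2.06 -0.    1.04 -1.62] F [-3.8 -5.8 -2.6] gap 0.018
shift cm [-3.73  0.03 -0.08] turn z 0.02 tilt [-3.e-03 -8.e-04 -1.e+00]
rack mm [-103.32    1.61]
[-1.03728257  0.77728303 -0.51010321]
```

>>> jog_arm(deltas=[[[-0.25,0.03,0,0,0,0,1],[-0.25,0,0,0,0,0,1],[-0.25,0,0,0,0,0,1],[-0.25,0,0,0,0,0,1],[-0.25,0,0,0,0,0,1],[-0.25,0,0,0,0,0,1],[-0.25,0,0,0,0,0,1],[-0.25,0,0,0,0,0,1],[0,0,0,0,0,0,1]]])

```text
t: 12.42
ee_pos: [0.5397, 0.0962, 0.0371]
ee_rot: [[-0.993, -0.122, -0.003], [-0.122, 0.993, -0.002], [0.003, -0.001, -1.0]]
force: [-2.5, -7.5, -2.0]
finger_gap: 0.0178
```

```bash
python3 - <<'E'
from h import *
gor(-66,1.9,.0377); print(read_state()['wrist_torque'])
T=snapshot("top");np.savez("top2.npz",**T);S=snapshot("side")
a=cv2.resize(T["color"][130:230,195:285],None,fx=4,fy=4,interpolation=cv2.INTER_CUBIC)
c=cv2.resize(S["color"][150:250,290:390],None,fx=4,fy=4,interpolation=cv2.INTER_CUBIC)
im=np.zeros((400,760,3),np.uint8); im[:400,:360]=a; im[:400,360:]=c
cv2.imwrite("pics/mid.png",im[...,::-1])
P=cloud(T).reshape(-1,3); r=w2r(P)
for x in (-30,-10,10,25):
    k=(abs(r[:,0]-x)<5)&(r[:,1]>-60)&(r[:,1]<60)&(P[:,2]>.02)
    b=np.round(r[k,1]/3).astype(int); print(x,[(int(i*3),int(np.median(P[k,2][b==i])*1000)) for i in np.unique(b)])
E
```

```text
t 12.425 pos [0.5397 0.0962 0.0371] head 97.02 q [ 0.08  0.08  2.01 -0.    1.05 -1.61] F [-2.5 -7.5 -2. ] gap 0.0178
shift cm [-1.71  0.04 -0.06] turn z 0.02 tilt [-0.0025 -0.0015 -1.    ]
rack mm [-83.07   1.48]
[-1.30410523  0.73069389 -0.4277124 ]
-30 [(-57, 60), (-54, 66), (-51, 69), (-48, 66), (-45, 75), (-42, 77)]
-10 [(-57, 50), (-54, 66), (-51, 67), (-48, 65), (-45, 71), (-42, 77)]
10 [(-57, 50), (-54, 66), (-51, 66), (-48, 67), (-45, 73), (-42, 77), (-39, 77), (-27, 93), (-24, 88), (-21, 93), (-18, 92), (-15, 93), (-12, 90), (-9, 96), (3, 74), (6, 74), (9, 77), (12, 77), (15, 78), (18, 76), (33, 77), (36, 76), (39, 77), (42, 79), (45, 79)]
25 [(-57, 39), (-54, 66), (-51, 66), (-48, 64), (-45, 74), (-42, 77), (-39, 75), (-36, 75), (-33, 77), (-30, 75), (-27, 84), (-24, 90), (-21, 87), (-18, 91), (-15, 92), (-12, 93), (-9, 89), (-3, 60), (0, 66), (3, 76), (6, 77), (9, 74), (12, 76), (15, 76), (18, 73), (27, 21), (30, 58), (33, 75), (36, 74), (39, 77), (42, 76), (45, 77), (48, 68), (51, 66), (54, 66), (57, 54), (60, 55)]
```

View pics/mid.png

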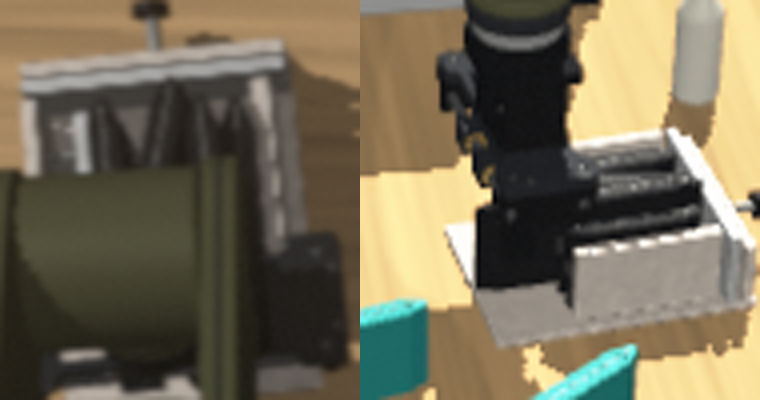

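The neighbour has yawed a little (rear end toward the tall palette), as expected at half depth. Forces are low, so I'll carry on.

>>> jog_arm(deltas=[[[-0.25,0,-0.05,0,0,0,1],[-0.25,0,0,0,0,0,1],[-0.25,0,0,0,0,0,1],[-0.25,0,0,0,0,0,1],[-0.25,0,0,0,0,0,1],[-0.25,0,0,0,0,0,1],[0,0,0,0,0,0,1]]])

```text
t: 13.4
ee_pos: [0.5535, 0.0976, 0.037]
ee_rot: [[-0.993, -0.122, -0.005], [-0.122, 0.993, -0.002], [0.005, -0.002, -1.0]]
force: [-5.4, -9.8, -2.2]
finger_gap: 0.0176
```

```bash
python3 - <<'E'
from h import *
gor(-66,1.9,.0377); print(read_state()['wrist_torque'])
T=snapshot("top")
P=cloud(T).reshape(-1,3); r=w2r(P)
for x in (0,10,25,35):
    k=(abs(r[:,0]-x)<4)&(r[:,1]>-30)&(r[:,1]<60)&(P[:,2]>.02)
    b=np.round(r[k,1]/3).astype(int); print(x,[(int(i*3),int(np.median(P[k,2][b==i])*1000)) for i in np.unique(b)])
E
```

```text
t 13.4 pos [0.5535 0.0976 0.037 ] head 97.0 q [ 0.08  0.11  1.98 -0.    1.05 -1.61] F [-5.4 -9.8 -2.2] gap 0.0176
shift cm [-0.32  0.08 -0.07] turn z 0.0 tilt [-0.0052 -0.0025 -1.    ]
rack mm [-69.2    1.09]
[-1.57175748  1.05619207 -0.54480074]
0 []
10 []
25 [(-15, 96), (-12, 93)]
35 [(-30, 76), (-27, 92), (-24, 89), (-21, 90), (-18, 91), (-15, 91), (-12, 92), (-3, 74), (0, 76), (3, 77), (6, 77), (9, 77), (12, 77), (15, 78), (33, 72), (36, 78), (39, 74), (42, 75), (45, 75), (48, 75), (51, 76), (54, 67), (57, 65), (60, 70)]
```

>>> jog_arm(deltas=[[[0,0,0,0,0,0,2.4],[0,0,0,0,0,0,3.2],[0,0,0,0,0,0,3.2],[0,0,0,0,0,0,3.2]]])

```text
t: 13.95
ee_pos: [0.556, 0.0993, 0.0387]
ee_rot: [[-0.992, -0.123, 0.001], [-0.123, 0.992, 0.0], [-0.001, 0.0, -1.0]]
force: [-0.3, -0.7, -0.9]
finger_gap: 0.032
```

```bash
python3 - <<'E'
from h import *
gor(-125,1.5,.0377); print(read_state()['wrist_torque'])
s=snapshot("side"); cv2.imwrite("pics/rel.png",cv2.resize(s["color"][140:260,290:410],None,fx=5,fy=5,interpolation=cv2.INTER_CUBIC)[...,::-1])
E
```

```text
t 13.95 pos [0.556  0.0993 0.0387] head 97.05 q [ 0.08  0.11  1.98  0.    1.05 -1.61] F [-0.3 -0.7 -0.9] gap 0.032
shift cm [ 5.85 -0.1   0.09] turn z 0.05 tilt [ 1.3e-03  4.0e-04 -1.0e+00]
rack mm [-66.52   2.51]
[0.04579906 0.03525538 0.01124166]
```

View pics/rel.png

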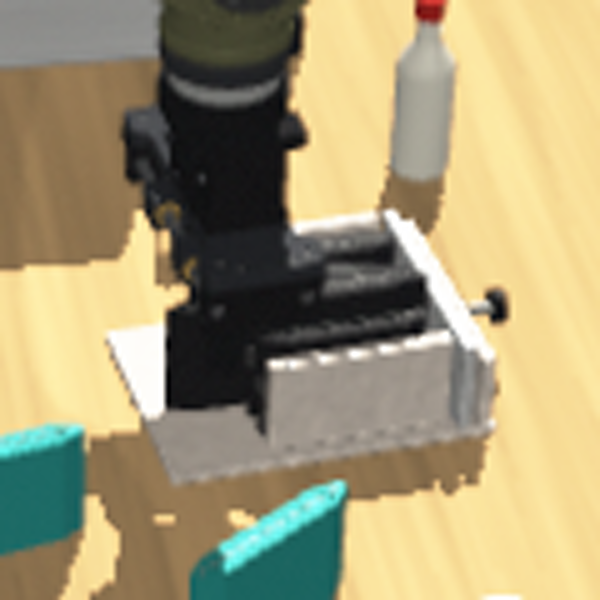

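>>> jog_arm(deltas=[[[1,-0.1,0,0,0,0,3.2],[2,0,0,0,0,0,3.2],[2,0,0,0,0,0,3.2],[2,0,0,0,0,0,3.2],[2,0,0,0,0,0,0],[0,0,0,0,0,0,0],[0,0,0,0,0,0,0]]])

```text
t: 14.88
ee_pos: [0.4668, 0.0869, 0.0385]
ee_rot: [[-0.992, -0.122, 0.001], [-0.122, 0.992, 0.0], [-0.001, -0.0, -1.0]]
force: [-0.6, 0.1, 0.5]
finger_gap: 0.007
```

```bash
cat > chk.py <<'E'
from h import *
import sys
T=snapshot("top"); S=snapshot("side"); n=sys.argv[1]
a=cv2.resize(T["color"][130:240,195:285],None,fx=5,fy=5,interpolation=cv2.INTER_CUBIC)
c=cv2.resize(S["color"][150:250,305:375],None,fx=5,fy=5,interpolation=cv2.INTER_CUBIC)
im=np.zeros((550,800,3),np.uint8); im[:,:450]=a; im[:500,450:]=c
cv2.imwrite(f"pics/{n}.png",im[...,::-1])
P=cloud(T).reshape(-1,3); r=w2r(P)
for x in (-90,-75,-60,-30,-15,0,15,30,42):
    k=(abs(r[:,0]-x)<4)&(r[:,1]>-30)&(r[:,1]<60)&(P[:,2]>.02)&(P[:,2]<.1)
    b=np.round(r[k,1]/3).astype(int); print(x,*["%d:%d"%(i*3,np.median(P[k,2][b==i])*1000) for i in np.unique(b)])
E
python3 - <<'E'
from h import *
gor(-115,1.0,.0377)
E
python3 chk.py r2
```

```text
t 14.875 pos [0.4668 0.0869 0.0385] head 97.02 q [ 0.07 -0.08  2.18  0.    1.05 -1.62] F [-0.6  0.1  0.5] gap 0.007
shift cm [-4.16 -0.01  0.08] turn z 0.02 tilt [ 1.2e-03  1.0e-04 -1.0e+00]
rack mm [-156.56    1.09]
-90
-75 -9:59 -6:75 -3:74 0:76 3:75 6:75 9:76
-60 -9:50 -6:78 -3:76 0:76 3:75 6:75 9:76
-30 -30:75 -27:79 -24:92 -21:88 -18:92 -15:90 -12:90 -9:76 -6:76 -3:76 0:77 3:75 6:77 9:76 21:55 24:50 27:60 30:64 33:56 36:73 39:74 42:78 45:76 48:75 51:66 54:63 57:67 60:63
-15 -30:76 -27:88 -24:91 -21:91 -18:91 -15:91 -12:91 -9:90 -6:77 -3:76 0:75 3:76 6:78 9:76 15:49 18:78 21:77 24:77 27:77 30:76 33:78 36:78 39:76 42:75 45:76 48:76 51:69 54:68 57:65
0 -30:75 -27:87 -24:89 -21:91 -18:91 -15:91 -12:92 -9:91 -6:79 -3:77 0:76 3:79 6:77 9:74 12:77 15:76 18:78 21:76 24:76 27:74 33:70 36:76 39:78 42:77 45:75 48:75 51:76 54:67 57:69
15 -30:76 -27:89 -24:91 -21:91 -18:93 -15:90 -12:90 -6:76 -3:76 0:79 3:77 6:78 9:75 12:75 15:79 18:79 21:74 33:59 36:76 39:75 42:77 45:77 48:76 51:76 54:66 57:67
30 -30:75 -27:90 -24:91 -21:91 -18:88 -15:90 -12:92 -9:87 -3:55 0:64 3:77 6:75 9:77 12:74 15:75 18:75 27:50 30:48 33:54 36:78 39:77 42:75 45:78 48:78 51:69 54:66 57:69
42 -24:93 -21:92 -18:91 -15:92 -6:69 -3:68 0:76 3:76 6:76 9:78 12:77 33:62 36:77 39:74 42:77 45:77 48:76 51:72 54:68 57:66 60:64
```

View pics/r2.png

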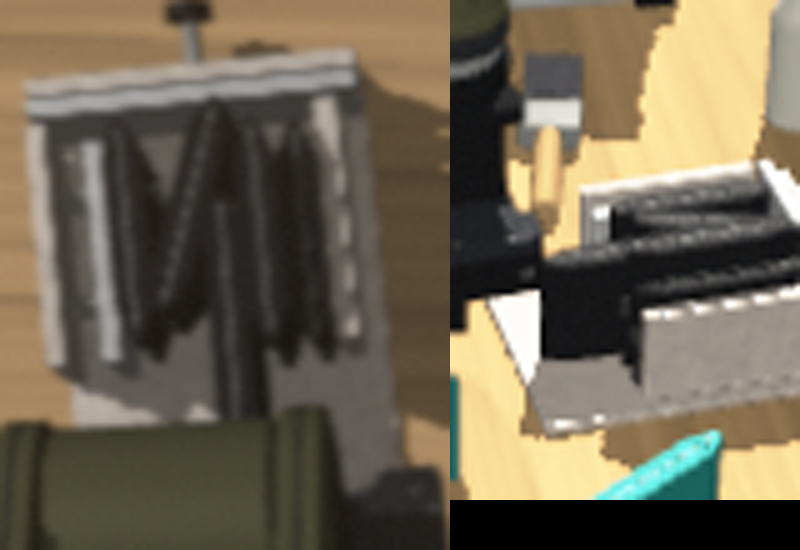

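Short2 (between the palette and short3, crop (185,230)) has yawed about 15° and slid back. The palette itself is square against the tall one, with its tip at rack x≈17. I'll regrip nearer its front edge so it can't yaw while I drive it in. The tip should then straighten short2.

>>> jog_arm(deltas=[[[0,0,0,0,0,0,3.4],[0,0,0,0,0,0,3.4],[0,0,0,0,0,0,3.4],[-1.5,0,0,0,0,0,3.4],[-1.5,0,0,0,0,0,3.4],[-1.5,0,0,0,0,0,3.4],[-1.5,0,0,0,0,0,3.4],[-1.2,0,0,0,0,0,3.4],[-0.5,0,0,0,0,0,3.4],[0,0,0,0,0,0,3.4],[0,0,0,0,0,0,1],[0,0,0,0,0,0,1],[0,0,0,0,0,0,1],[0,0,0,0,0,0,1]]])

```text
t: 16.73
ee_pos: [0.5422, 0.0961, 0.0381]
ee_rot: [[-0.993, -0.122, -0.001], [-0.122, 0.993, -0.0], [0.001, -0.0, -1.0]]
force: [-1.0, -1.6, 1.2]
finger_gap: 0.0178
```

```bash
python3 - <<'E'
from h import *
gor(-65,1.0,.0377); print(read_state()['wrist_torque'])
E
```

```text
t 16.725 pos [0.5422 0.0961 0.0381] head 97.02 q [ 0.08  0.09  2.01 -0.    1.05 -1.62] F [-1.  -1.6  1.2] gap 0.0178
shift cm [-1.55  0.    0.04] turn z 0.02 tilt [-8.e-04 -4.e-04 -1.e+00]
rack mm [-80.54   0.99]
[-0.20492944  0.20137781 -0.11115643]
```

>>> jog_arm(deltas=[[[-0.15,0.05,0,0,0,0,1],[-0.15,0,0,0,0,0,1],[-0.15,0,0,0,0,0,1],[-0.15,0,0,0,0,0,1],[-0.15,0,0,0,0,0,1],[0,0,0,0,0,0,1]]])

```text
t: 17.48
ee_pos: [0.5462, 0.0968, 0.038]
ee_rot: [[-0.992, -0.122, -0.01], [-0.122, 0.992, -0.002], [0.011, -0.001, -1.0]]
force: [-15.6, -5.7, 11.9]
finger_gap: 0.0179
```

```bash
python3 - <<'E'
from h import *
gor(-65,1.0,.0377); print(read_state()['wrist_torque'])
E
```

```text
t 17.475 pos [0.5462 0.0968 0.038 ] head 97.02 q [ 0.08  0.1   1.99 -0.    1.06 -1.61] F [-15.6  -5.7  11.9] gap 0.0179
shift cm [-1.16 -0.02  0.02] turn z 0.02 tilt [-0.0104 -0.0022 -0.9999]
rack mm [-76.56   1.24]
[-0.77386707  2.3729477  -0.22665287]
```

At −15.6 N short2 is jamming against the plate. I'll back off, then swing the tip sideways toward the bookend to press short2 flat against short3 before going deeper.

>>> jog_arm(deltas=[[[0.3,0,0,0,0,0,1],[0.3,0,0,0,0,0,1],[0.2,0,-0.05,0,0,0,1],[0,0.1,0,0,0,-0.5,1],[0,0.1,0,0,0,-0.5,1],[0,0.1,0,0,0,-0.5,1],[0,0.1,0,0,0,-0.5,1],[0,0,0,0,0,-0.5,1],[0,0,0,0,0,-0.5,1],[0,0,0,0,0,0,1],[0,0,0,0,0,0,1]]])

```text
t: 18.85
ee_pos: [0.5406, 0.0995, 0.0383]
ee_rot: [[-0.985, -0.174, -0.003], [-0.174, 0.985, -0.002], [0.003, -0.002, -1.0]]
force: [-2.9, -7.1, 0.3]
finger_gap: 0.0183
```

```bash
cat > prof.py <<'E'
from h import *
gor(-65,1.0,.0377); print(np.round(read_state()['wrist_torque'],2))
T=snapshot("top"); P=cloud(T).reshape(-1,3); r=w2r(P)
for x in (0,8,15,22,30,37,44,51,58):
    k=(abs(r[:,0]-x)<3.5)&(r[:,1]>-30)&(r[:,1]<60)&(P[:,2]>.02)&(P[:,2]<.1)
    b=np.round(r[k,1]/3).astype(int); print(x,*["%d:%d"%(i*3,np.median(P[k,2][b==i])*1000) for i in np.unique(b)])
E
python3 prof.py
```

```text
t 18.85 pos [0.5406 0.0995 0.0383] head 100.0 q [ 0.09  0.08  2.01 -0.    1.05 -1.66] F [-2.9 -7.1  0.3] gap 0.0183
shift cm [-1.66 -0.44  0.05] turn z 3.0 tilt [-0.0028 -0.0024 -1.    ]
rack mm [-81.77   4.55]
[-1.32  0.44 -0.59]
0
8
15 -27:93 -24:91 -21:93 -18:92 -15:92 -12:92 -3:77 0:77 3:77 6:77 9:81 12:73 15:78 18:76 21:80 33:75 36:77 39:75 42:80 45:78 48:78
22 -30:81 -27:89 -24:90 -21:90 -18:92 -15:90 -12:92 -9:89 0:74 3:74 6:76 9:76 12:75 15:76 18:75 21:77 33:72 36:73 39:74 42:75 45:75 48:77 51:74 54:65 57:67
30 -30:79 -27:87 -24:92 -21:95 -18:90 -15:90 -12:93 -9:87 -3:55 0:58 3:76 6:77 9:75 12:74 15:78 18:76 27:52 30:49 33:58 36:75 39:76 42:76 45:77 48:76 54:67 57:66
37 -30:78 -27:89 -24:91 -21:88 -18:92 -15:92 -12:88 -3:61 0:76 3:74 6:76 9:78 12:76 15:78 33:65 36:76 39:76 42:76 45:75 48:76 51:70 54:65 57:68
44 -24:92 -21:91 -18:91 -15:91 -12:86 -6:57 -3:76 0:76 3:76 6:76 9:77 12:75 33:68 36:76 39:73 42:78 45:75 48:76 51:66 54:62 57:65
51 -21:87 -18:94 -6:56 -3:75 0:77 3:79 6:74 9:75 12:75 36:50 39:78 42:76 45:77 51:68 54:68 57:68 60:62
58 -6:59 -3:74 0:77 3:78 6:73 39:74 42:76 45:73
```

>>> jog_arm(deltas=[[[0,0.1,0,0,0,-0.5,1],[0,0.1,0,0,0,-0.5,1],[0,0.1,0,0,0,-0.5,1],[0,0,0,0,0,-0.5,1],[0,0,0,0,0,-0.5,1],[0,0,0,0,0,-0.5,1],[0,0,0,0,0,0,1],[0,0,0,0,0,0,1]]])

```text
t: 19.9
ee_pos: [0.5395, 0.1023, 0.0381]
ee_rot: [[-0.974, -0.225, -0.004], [-0.225, 0.974, -0.003], [0.005, -0.002, -1.0]]
force: [-4.3, -8.2, 1.6]
finger_gap: 0.0192
```

```bash
python3 prof.py
```

```text
t 19.9 pos [0.5395 0.1023 0.0381] head 103.01 q [ 0.09  0.08  2.01 -0.    1.05 -1.71] F [-4.3 -8.2  1.6] gap 0.0192
shift cm [-1.67 -0.83  0.04] turn z 6.01 tilt [-0.0042 -0.0028 -1.    ]
rack mm [-82.52   7.48]
[-1.4   0.67 -0.6 ]
0
8
15 -30:75 -27:90 -24:91 -21:89 -15:88 -12:91 -6:79 -3:75 0:78 3:72 6:78 9:77 12:79 15:80 18:75 21:76 33:78 36:77 39:75 42:82 45:76 48:77 57:68
22 -27:88 -24:91 -21:91 -18:91 -15:88 -12:88 -9:90 0:73 3:76 6:77 9:75 12:81 15:77 18:75 21:76 33:63 36:76 39:77 42:76 45:76 48:76 51:75 54:69 57:68
30 -30:78 -27:89 -24:91 -21:91 -18:91 -15:90 -12:92 -9:90 -3:69 0:52 3:73 6:74 9:76 12:78 15:74 18:72 27:52 30:50 33:56 36:78 39:77 42:75 45:77 48:76 51:72 54:69 57:67
37 -30:77 -27:89 -24:92 -21:91 -18:91 -15:89 -12:90 -3:54 0:77 3:77 6:77 9:76 12:77 15:76 33:66 36:78 39:76 42:81 45:75 48:73 51:69 54:68 57:68
44 -24:90 -21:88 -18:89 -15:92 -6:56 -3:75 0:77 3:77 6:77 9:76 12:77 33:78 36:74 39:74 42:76 45:76 48:77 51:65 54:66 57:68
51 -21:91 -18:93 -6:58 -3:77 0:79 3:75 6:73 9:76 12:79 36:52 39:77 42:75 45:78 48:73 51:69 54:67 57:65
58 -6:55 -3:75 0:76 3:75 6:75 39:71 42:72
```

The tip isn't swinging short2: the palette pivots in the pads because they are partly on its taper, and short2 is strutted against the plate. I'll realign and withdraw about 20 mm so the spring can square the row, then regrip firmly on the parallel faces.

>>> jog_arm(deltas=[[[0,-0.2,0,0,0,2,1],[0,-0.2,0,0,0,2,1],[0,-0.15,0,0,0,2,1],[0.3,0,0,0,0,0,1],[0.3,0,0,0,0,0,1],[0.3,0,0,0,0,0,1],[0.3,0,0,0,0,0,1],[0.3,0,0,0,0,0,1],[0.3,0,0,0,0,0,1],[0,0,0,0,0,0,1]]])

```text
t: 21.2
ee_pos: [0.5236, 0.0959, 0.0386]
ee_rot: [[-0.992, -0.122, -0.001], [-0.122, 0.992, -0.0], [0.001, -0.0, -1.0]]
force: [-0.6, -2.3, -0.2]
finger_gap: 0.0176
```

```bash
python3 prof.py
```

```text
t 21.2 pos [0.5236 0.0959 0.0386] head 97.03 q [ 0.08  0.05  2.05 -0.    1.05 -1.61] F [-0.6 -2.3 -0.2] gap 0.0176
shift cm [-3.41 -0.21  0.08] turn z 0.03 tilt [-1.1e-03 -3.0e-04 -1.0e+00]
rack mm [-99.06   3.12]
[-0.46  0.21 -0.24]
0 -30:75 -27:88 -24:90 -21:90 -18:90 -15:90 -12:91 -9:88 -3:76 0:78 3:63 6:74 9:76 12:77 15:76 18:76 21:77 24:78 27:70 30:76 33:75 36:76 39:77 42:75 45:68 48:66 51:67
8 -30:78 -27:88 -24:92 -21:92 -18:94 -15:92 -12:91 3:71 6:76 9:76 12:76 15:74 18:74 21:73 27:61 30:75 33:77 36:76 39:76 42:74 45:75 48:65 51:69
15 -30:79 -27:90 -24:91 -21:91 -18:90 -15:93 -12:89 0:46 3:72 6:77 9:77 12:75 15:78 18:78 27:63 30:75 33:76 36:77 39:78 42:75 45:75 48:67 51:67 54:64
22 -30:78 -27:89 -24:91 -21:91 -18:90 -15:92 -12:91 -9:91 -3:43 0:56 3:78 6:77 9:75 12:74 15:77 27:62 30:78 33:75 36:76 39:77 42:75 45:71 48:68 51:67
30 -30:78 -27:89 -24:91 -21:89 -18:91 -15:91 -12:90 -9:89 -3:55 0:75 3:74 6:74 9:78 12:76 15:79 27:60 30:75 33:77 36:77 39:76 42:75 45:69 48:69 51:68 54:50 57:51 60:29
37 -30:75 -27:90 -24:90 -21:91 -18:89 -15:90 -12:90 -6:65 -3:77 0:78 3:75 6:73 9:76 12:78 27:55 30:75 33:75 36:75 39:75 42:79 45:74 48:67 51:68 54:65
44 -24:89 -21:93 -18:94 -15:92 -6:65 -3:76 0:75 3:75 6:76 9:77 12:73 27:68 30:74 33:75 36:72 39:71 42:76 45:75 48:67 51:66
51 -21:89 -18:93 -6:72 -3:76 0:75 3:77 6:75 9:74 30:77 33:75 36:78 39:74 42:76 45:62 48:62 51:65
58 -6:64 -3:79 0:79 3:74 6:73 33:62 36:75 39:75
```

>>> jog_arm(deltas=[[[0,-0.1,0,0,0,0,1],[0,-0.1,0,0,0,0,3.2],[0,0,0,0,0,0,3.2],[0,0,0,0,0,0,3.2],[-0.6,0,0,0,0,0,3.2],[-0.55,0,0,0,0,0,3.2],[0,0,0,0,0,0,3.2],[0,0,0,0,0,0,1],[0,0,0,0,0,0,1],[0,0,0,0,0,0,1],[0,0,0,0,0,0,1],[0,0,0,0,0,0,1]]])

```text
t: 22.75
ee_pos: [0.5357, 0.0951, 0.0385]
ee_rot: [[-0.993, -0.122, -0.0], [-0.122, 0.993, -0.001], [0.0, -0.001, -1.0]]
force: [1.2, -3.5, 0.1]
finger_gap: 0.018
```

```bash
python3 prof.py
```

```text
t 22.75 pos [0.5357 0.0951 0.0385] head 97.02 q [ 0.08  0.07  2.02 -0.    1.05 -1.62] F [ 1.2 -3.5  0.1] gap 0.018
shift cm [-2.21  0.02  0.08] turn z 0.02 tilt [-2.e-04 -7.e-04 -1.e+00]
rack mm [-87.11   0.78]
[-0.63 -0.   -0.27]
0 -18:93
8 -27:86 -24:92 -21:92 -18:91 -15:90 -12:90 3:75 6:78 9:78 12:77 15:72 18:79 21:77 27:77 30:74 33:80 36:77 39:77 45:74
15 -30:77 -27:91 -24:92 -21:91 -18:92 -15:92 -12:90 0:55 3:73 6:75 9:78 12:75 15:76 18:79 21:76 27:65 30:76 33:77 36:77 39:75 42:76 45:76 48:67 51:66 54:65
22 -30:79 -27:92 -24:91 -21:92 -18:91 -15:90 -12:91 -9:89 -3:43 0:71 3:75 6:75 9:74 12:73 15:76 18:76 27:58 30:76 33:77 36:75 39:75 42:76 45:73 48:66 51:68
30 -30:77 -27:89 -24:89 -21:90 -18:91 -15:90 -12:91 -3:55 0:75 3:76 6:76 9:76 12:74 15:74 27:55 30:77 33:74 36:77 39:75 42:77 45:79 48:65 51:64 54:52 57:50 60:55
37 -30:76 -24:92 -21:89 -18:90 -15:91 -12:89 -6:57 -3:74 0:77 3:76 6:77 9:75 12:76 27:57 30:75 33:79 36:76 39:76 42:77 45:74 48:67 51:66 54:64
44 -24:89 -21:91 -18:92 -15:91 -6:70 -3:77 0:77 3:76 6:76 9:76 12:77 27:58 30:77 33:76 36:75 39:74 42:76 48:67 51:64
51 -21:91 -18:91 -6:69 -3:76 0:74 3:77 6:75 9:76 30:56 33:76 36:78 39:76 42:76 45:61 48:66 51:67
58 -6:58 -3:77 0:76 3:75 6:74 33:60 36:76 39:75
```

>>> jog_arm(deltas=[[[-0.2,0.05,0,0,0,0,1],[-0.2,0.05,0,0,0,0,1],[-0.2,0.05,0,0,0,0,1],[-0.2,0,0,0,0,0,1],[-0.2,0,0,0,0,0,1],[-0.2,0,0,0,0,0,1],[0.1,0.05,0,0,0,-1,1],[0.1,0.05,0,0,0,-1,1],[0.1,0.05,0,0,0,-1,1],[0.1,0.05,0,0,0,-1,1],[0.1,0.05,0,0,0,-1,1],[0.1,0.05,0,0,0,-1,1],[0.1,0,0,0,0,0,1],[0.1,0,0,0,0,0,1]]])

```text
t: 24.55
ee_pos: [0.5395, 0.0991, 0.0386]
ee_rot: [[-0.974, -0.225, 0.001], [-0.225, 0.974, -0.002], [-0.0, -0.002, -1.0]]
force: [0.9, -6.0, -2.5]
finger_gap: 0.0182
```

```bash
python3 prof.py
```

```text
t 24.55 pos [0.5395 0.0991 0.0386] head 102.99 q [ 0.08  0.08  2.01 -0.    1.05 -1.71] F [ 0.9 -6.  -2.5] gap 0.0182
shift cm [-1.75 -0.51  0.09] turn z 5.99 tilt [ 5.0e-04 -1.5e-03 -1.0e+00]
rack mm [-82.89   4.29]
[-1.01 -0.17 -0.41]
0
8 -12:90
15 -30:72 -27:91 -24:92 -21:90 -18:91 -15:91 -12:92 9:69 12:77 15:75 18:77 21:77 24:76 27:77 30:73 39:75 42:74 45:76 48:77 51:78 54:75 60:66
22 -27:90 -24:90 -21:93 -18:92 -15:91 -12:92 -9:89 6:59 9:63 12:78 15:79 18:75 21:77 24:74 27:74 39:62 42:75 45:75 48:77 51:75 54:75 57:68 60:63
30 -30:78 -27:88 -24:92 -21:90 -18:91 -15:91 -12:91 -9:91 6:59 9:76 12:77 15:75 18:75 21:77 24:76 30:50 33:55 36:47 39:68 42:75 45:77 48:76 51:75 54:78 57:68 60:70
37 -30:76 -27:91 -24:91 -21:91 -18:88 -15:91 -12:91 3:58 6:49 9:77 12:74 15:75 18:76 21:75 36:48 39:67 42:75 45:78 48:76 51:78 54:77 60:67
44 -24:92 -21:91 -18:90 -15:91 3:55 6:74 9:76 12:78 15:75 18:76 21:75 39:55 42:77 45:73 48:75 51:75 54:77 57:69 60:64
51 -21:91 -18:90 3:41 6:73 9:73 12:77 15:75 18:73 39:36 42:74 45:78 48:76 51:75 57:67
58 3:65 6:77 9:78 12:75 15:77 42:43 45:75 48:76
```

The lateral swing with a firm grip works: short2's rear end moved about 9 mm off the tall palette. I'll repeat it a little deeper.

>>> jog_arm(deltas=[[[-0.2,0,0,0,0,0,1],[-0.2,0,0,0,0,0,1],[-0.2,0,0,0,0,0,1],[-0.2,0,0,0,0,0,1],[-0.2,0,0,0,0,0,1],[0.1,0,0,0,0,-0.8,1],[0.1,0,0,0,0,-0.8,1],[0.1,0,0,0,0,-0.8,1],[0.1,0,0,0,0,-0.8,1],[0,0,0,0,0,0,1]]])

```text
t: 25.85
ee_pos: [0.5455, 0.0996, 0.0386]
ee_rot: [[-0.96, -0.278, 0.001], [-0.278, 0.96, -0.003], [0.0, -0.003, -1.0]]
force: [2.0, -8.8, -1.4]
finger_gap: 0.0183
```

```bash
python3 prof.py
```

```text
t 25.85 pos [0.5455 0.0996 0.0386] head 106.16 q [ 0.09  0.09  2.   -0.    1.05 -1.77] F [ 2.  -8.8 -1.4] gap 0.0183
shift cm [-1.13 -0.5   0.09] turn z 9.16 tilt [ 7.0e-04 -2.7e-03 -1.0e+00]
rack mm [-76.91   4.11]
[-1.51 -0.21 -0.7 ]
0
8
15 -12:89
22 -30:80 -27:89 -24:92 -21:92 -18:93 -15:92 -12:90 -9:93 12:67 15:78 18:75 21:78 24:79 27:74 30:72 33:77 42:74 45:75 48:75 51:75 54:74 57:78 60:77
30 -30:76 -27:91 -24:91 -21:91 -18:89 -15:91 -12:91 9:29 12:54 15:79 18:76 21:79 24:76 27:78 30:76 36:52 39:53 42:65 45:77 48:76 51:74 54:75 57:77
37 -30:77 -24:92 -21:91 -18:91 -15:91 -12:89 9:51 12:67 15:74 18:75 21:75 24:76 27:76 30:77 42:56 45:77 48:75 51:76 54:79 57:76 60:75
44 -24:87 -21:89 -18:90 -15:89 9:59 12:73 15:76 18:75 21:78 24:75 27:74 42:68 45:76 48:76 51:77 54:73 57:75 60:76
51 -21:92 -18:89 9:64 12:74 15:75 18:76 21:78 24:75 27:70 45:49 48:77 51:76 54:77 57:78
58 9:44 12:78 15:76 18:74 21:74 48:74 51:72 54:75
```

>>> jog_arm(deltas=[[[0,-0.05,0,0,0,2,1],[0,-0.05,0,0,0,2,1],[0,-0.05,0,0,0,2,1],[0,-0.05,0,0,0,2,1],[0,-0.05,0,0,0,1.2,1],[0,0,0,0,0,0,1]]])

```text
t: 26.65
ee_pos: [0.5448, 0.0982, 0.0385]
ee_rot: [[-0.993, -0.122, -0.002], [-0.122, 0.993, -0.001], [0.003, -0.001, -1.0]]
force: [-2.8, -5.7, 0.6]
finger_gap: 0.0179
```

```bash
python3 prof.py
```

```text
t 26.65 pos [0.5448 0.0982 0.0385] head 97.0 q [ 0.08  0.09  2.   -0.    1.05 -1.61] F [-2.8 -5.7  0.6] gap 0.0179
shift cm [-1.28 -0.18  0.07] turn z -0.0 tilt [-0.0025 -0.0011 -1.    ]
rack mm [-77.78   2.8 ]
[-0.9   0.51 -0.38]
0
8
15 -15:90 -12:91
22 -30:78 -27:92 -24:92 -21:93 -18:91 -15:91 -12:92 -9:91 6:76 9:77 12:78 15:79 18:74 21:76 24:77 30:76 33:78 36:76 39:77 42:76 45:76 48:68 51:69
30 -30:74 -27:89 -24:88 -21:91 -18:90 -15:94 -12:92 -9:90 6:60 9:75 12:77 15:77 18:76 21:76 24:76 30:76 33:74 36:77 39:75 42:76 45:74 48:67 51:66 54:64 57:53
37 -30:75 -27:88 -24:93 -21:90 -18:91 -15:88 -12:90 6:60 9:76 12:75 15:75 18:76 21:77 24:75 27:60 30:73 33:74 36:76 39:77 42:77 45:76 48:71 51:65 54:67
44 -24:92 -21:88 -18:91 -15:90 6:60 9:75 12:76 15:77 18:75 21:75 24:75 30:67 33:77 36:77 39:73 42:76 45:73 48:67 51:63 54:67
51 -21:91 -18:92 6:60 9:77 12:73 15:77 18:72 21:77 30:38 33:71 36:80 39:75 42:75 48:72 51:68 54:66
58 6:57 9:76 12:75 15:76 18:76 36:76 39:75
```

Short2 now lies within about 4° of square, flat against short3. I'll drive on.

>>> jog_arm(deltas=[[[-0.2,0,0,0,0,0,1],[-0.2,0,0,0,0,0,1],[-0.2,0,0,0,0,0,1],[-0.2,0,0,0,0,0,1],[-0.2,0,0,0,0,0,1],[-0.15,0,0,0,0,0,1],[0,0,0,0,0,0,1]]])

```text
t: 27.58
ee_pos: [0.5557, 0.0988, 0.0385]
ee_rot: [[-0.993, -0.122, -0.004], [-0.122, 0.993, -0.003], [0.004, -0.002, -1.0]]
force: [-3.5, -8.9, 3.6]
finger_gap: 0.0179
```

```bash
python3 prof.py
```

```text
t 27.575 pos [0.5557 0.0988 0.0385] head 96.99 q [ 0.08  0.12  1.98 -0.    1.05 -1.61] F [-3.5 -8.9  3.6] gap 0.0179
shift cm [-0.19 -0.11  0.08] turn z -0.01 tilt [-0.004  -0.0026 -1.    ]
rack mm [-66.85   2.1 ]
[-1.3   0.77 -0.5 ]
0
8
15
22
30 -15:95 -12:90
37 -24:93 -21:89 -18:90 -15:91 -12:91 6:77 9:79 12:76 15:74 18:76 21:76 24:76 30:74 33:79 36:75 39:75 42:75 45:76 51:70 54:63
44 -24:87 -21:93 -18:91 -15:91 6:62 9:73 12:75 15:77 18:73 21:76 24:74 30:68 33:74 36:77 39:74 42:75 45:75 48:68 51:65 54:68
51 -21:90 -18:92 6:73 9:77 12:74 15:76 18:74 21:77 30:35 33:75 36:73 39:79 42:75 45:71 48:65 51:67 54:65
58 6:57 9:77 12:78 15:79 18:77 33:59 36:77 39:74
```

>>> jog_arm(deltas=[[[0,0,0,0,0,0,3.2],[0,-0.1,0,0,0,0,3.2],[0,0,0,0,0,0,3.2],[0.6,0,0,0,0,0,3.2],[0.6,0,0,0,0,0,3.2],[0,0,0,0,0,0,3.2],[0,0,0,0,0,0,1],[0,0,0,0,0,0,1],[0,0,0,0,0,0,1],[0,0,0,0,0,0,1]]])

```text
t: 28.88
ee_pos: [0.5454, 0.0971, 0.0388]
ee_rot: [[-0.993, -0.122, -0.0], [-0.122, 0.993, -0.001], [0.0, -0.001, -1.0]]
force: [-0.5, -4.3, 2.2]
finger_gap: 0.018
```

```bash
python3 prof.py | grep -v "^[08]"
```

```text
t 28.875 pos [0.5454 0.0971 0.0388] head 97.01 q [ 0.08  0.09  2.   -0.    1.05 -1.61] F [-0.5 -4.3  2.2] gap 0.018
shift cm [-1.23 -0.07  0.1 ] turn z 0.01 tilt [-0.    -0.001 -1.   ]
rack mm [-77.3    1.66]
[-0.64  0.16 -0.17]
15 -15:92 -12:90
22 -27:91 -24:90 -21:90 -18:92 -15:91 -12:91 -9:93 0:78 9:72 12:77 15:76 18:74 21:80 24:76 27:77 30:77 33:77 36:75 39:77 42:74 45:73 48:66 51:66
30 -30:76 -27:89 -24:92 -21:92 -18:90 -15:92 -12:91 9:66 12:77 15:73 18:77 21:76 24:76 27:77 30:76 33:77 36:78 39:77 42:75 45:67 48:66 51:64 54:53 57:49 60:55
37 -30:76 -27:91 -24:91 -21:86 -18:91 -15:91 -12:91 9:61 12:74 15:75 18:77 21:74 24:73 27:77 30:76 33:78 36:76 39:75 42:73 45:76 48:70 51:67 54:65
44 -24:93 -21:92 -18:91 -15:92 6:27 9:57 12:79 15:77 18:75 21:76 24:76 27:76 30:77 33:77 36:74 39:77 42:76 45:73 48:68 51:65
51 -21:90 -18:90 9:77 12:77 15:75 18:78 21:76 24:75 27:73 30:68 33:77 36:80 39:75 42:75 45:66 48:65 51:65
58 9:48 12:78 15:77 18:78 21:74 33:73 36:78 39:76
```

The row is now square: short2 spans y 10–28, short3 28–46, and the bookend is at about 17 mm. Driving on.

>>> jog_arm(deltas=[[[-0.2,0,0,0,0,0,1],[-0.2,0,0,0,0,0,1],[-0.2,0,0,0,0,0,1],[-0.2,0,0,0,0,0,1],[-0.2,0,0,0,0,0,1],[-0.15,0,0,0,0,0,1],[0,0,0,0,0,0,1]]])

```text
t: 29.8
ee_pos: [0.5559, 0.0983, 0.0388]
ee_rot: [[-0.992, -0.122, -0.002], [-0.122, 0.992, -0.002], [0.002, -0.001, -1.0]]
force: [-4.6, -6.2, 4.9]
finger_gap: 0.0178
```

```bash
python3 prof.py | grep -v "^[08]"
```

```text
t 29.8 pos [0.5559 0.0983 0.0388] head 97.03 q [ 0.08  0.12  1.98 -0.    1.05 -1.61] F [-4.6 -6.2  4.9] gap 0.0178
shift cm [-0.17 -0.05  0.11] turn z 0.03 tilt [-0.0023 -0.0016 -1.    ]
rack mm [-66.66   1.54]
[-0.96  0.57 -0.19]
15
22
30 -15:89 -12:92
37 -24:93 -21:91 -18:91 -15:90 -12:92 9:75 12:74 15:77 18:76 21:77 24:77 27:77 30:77 33:76 36:77 39:78 42:77 45:77 48:68 51:64 54:64
44 -24:92 -21:90 -18:93 -15:95 9:71 12:78 15:79 18:76 21:76 24:77 27:77 30:78 33:75 36:75 39:75 42:77 48:67 51:68
51 -18:89 9:74 12:73 15:73 18:77 21:76 24:73 30:69 33:75 36:75 39:75 42:73 45:66 48:65 51:66
58 12:74 15:78 18:76 21:75 24:71 33:76 36:78
```

>>> jog_arm(deltas=[[[0,0,0,0,0,0,3.2],[0,-0.05,0,0,0,0,3.2],[0,0,0,0,0,0,3.2],[1.5,0,0,0,0,0,3.2],[1.5,0,0,0,0,0,3.2],[1.5,0,0,0,0,0,3.2],[0.4,0,0,0,0,0,3.2],[0,0,1,0,0,0,0],[0,0,1,0,0,0,0],[0,0,0,0,0,0,0],[0,0,0,0,0,0,0],[0,0,0,0,0,0,0]]])

```text
t: 31.35
ee_pos: [0.5085, 0.0927, 0.0189]
ee_rot: [[-0.992, -0.122, 0.0], [-0.122, 0.992, 0.0], [-0.0, -0.0, -1.0]]
force: [0.4, -0.2, 0.4]
finger_gap: 0.0005
```

```bash
python3 prof.py | grep -v "^58"
```

```text
t 31.35 pos [0.5085 0.0927 0.0189] head 97.03 q [ 0.08  0.04  2.09 -0.    1.01 -1.62] F [ 0.4 -0.2  0.4] gap 0.0005
shift cm [-4.95 -0.07 -1.88] turn z 0.03 tilt [ 5.e-04  0.e+00 -1.e+00]
rack mm [-114.45    1.72]
[ 0.03  0.03 -0.01]
0 -27:88 -24:92 -21:89 -18:91 -15:90 -12:93 -9:89 -6:75 -3:77 0:75 3:78 6:76 9:74 12:77 15:76 18:76 21:78 24:78 27:73 30:75 33:76 36:74 39:74 42:76 45:72 48:68 51:70
8 -30:77 -27:87 -24:93 -21:90 -18:89 -15:91 -12:91 -9:85 -6:77 -3:76 0:81 3:77 6:77 9:77 12:76 15:77 18:79 21:76 24:75 27:79 30:75 33:75 36:79 39:77 42:74 45:69 48:67 51:67
15 -30:74 -27:90 -24:92 -21:88 -18:92 -15:92 -12:91 -9:82 -6:75 -3:76 0:75 3:75 6:75 9:77 12:76 15:77 18:79 21:75 24:74 27:77 30:74 33:79 36:76 39:77 42:78 45:74 48:65 51:65
22 -30:80 -27:90 -24:93 -21:93 -18:91 -15:92 -12:90 -9:92 -6:71 -3:75 0:77 3:78 6:75 9:76 12:76 15:75 18:75 21:78 24:76 27:76 30:76 33:77 36:75 39:74 42:77 48:68 51:66
30 -30:76 -27:89 -24:91 -21:88 -18:91 -15:93 -12:91 -3:76 0:81 3:76 9:70 12:76 15:76 18:76 21:76 24:74 27:76 30:78 33:81 36:74 39:75 42:75 45:67 48:67 51:67 54:52 57:53 60:40
37 -30:78 -24:91 -21:92 -18:91 -15:92 -12:89 9:63 12:75 15:74 18:77 21:74 24:75 27:79 30:76 33:77 36:77 39:76 42:77 45:67 48:67 51:67 57:50
44 -24:94 -21:93 -18:94 -15:89 9:69 12:75 15:77 18:75 21:74 24:78 27:77 30:75 33:78 36:76 39:75 42:75 45:74 48:67 51:66
51 -21:89 -18:93 9:56 12:77 15:76 18:75 21:76 24:75 30:76 33:78 36:77 39:76 42:73 45:71 48:65 51:68
```

>>> jog_arm(deltas=[[[-0.4,-0.07,0,0,0,0,0],[-0.4,0,0,0,0,0,0],[-0.4,0,0,0,0,0,0],[-0.25,0,0,0,0,0,0],[-0.25,0,0,0,0,0,0],[-0.25,0,0,0,0,0,0],[-0.25,0,0,0,0,0,0],[-0.25,0,0,0,0,0,0],[0,0,0,0,0,0,0]]])

```text
t: 32.52
ee_pos: [0.5312, 0.0948, 0.0183]
ee_rot: [[-0.992, -0.122, -0.003], [-0.122, 0.992, -0.0], [0.003, -0.0, -1.0]]
force: [-4.3, -0.9, 2.5]
finger_gap: 0.0004
```

```bash
python3 prof.py | sed -n '1,3p;6p;9,12p'
```

```text
t 32.525 pos [0.5312 0.0948 0.0183] head 97.03 q [ 0.08  0.09  2.04 -0.    1.01 -1.62] F [-4.3 -0.9  2.5] gap 0.0004
shift cm [-2.66 -0.01 -1.95] turn z 0.03 tilt [-3.4e-03 -5.0e-04 -1.0e+00]
rack mm [-91.66   1.08]
8 -30:74 -27:85 -24:91 -21:90 -18:91 -15:90 -12:92 -9:88 -6:76 -3:77 0:77 3:74 6:78 9:76 12:78 15:75 18:74 21:77 24:78 27:76 30:76 33:73 36:77 39:72 42:75 45:69 48:65 51:66
30 -30:77 -27:88 -24:92 -21:92 -18:91 -15:88 -12:90 -9:88 -6:77 -3:76 0:75 3:74 6:76 9:71 12:77 15:76 18:79 21:76 24:75 27:77 30:76 33:75 36:75 39:76 42:78 45:67 48:67 51:67 54:54 57:51 60:27
37 -30:77 -27:91 -24:89 -21:91 -18:90 -15:90 -12:90 -3:78 0:80 3:77 9:75 12:76 15:76 18:77 21:74 24:77 27:75 30:75 33:81 36:77 39:73 42:78 45:70 48:66 51:66
44 -24:93 -21:93 -18:91 -15:88 9:65 12:74 15:76 18:75 21:78 24:76 27:75 30:74 33:78 36:76 39:75 42:76 45:74 48:66 51:65 54:63
51 -21:91 -18:88 9:67 12:76 15:74 18:76 21:74 24:75 30:77 33:77 36:77 39:79 45:66 48:67 51:65
```

>>> jog_arm(deltas=[[[-0.2,0,0,0,0,0,0],[-0.2,0,0,0,0,0,0],[-0.2,0,0,0,0,0,0],[-0.2,0,0,0,0,0,0],[-0.15,0,0,0,0,0,0],[0,0,0,0,0,0,0]]])

```text
t: 33.33
ee_pos: [0.5405, 0.0959, 0.0182]
ee_rot: [[-0.992, -0.122, -0.004], [-0.122, 0.992, -0.001], [0.004, -0.0, -1.0]]
force: [-5.3, -0.5, 3.7]
finger_gap: 0.0003
```

>>> jog_arm(deltas=[[[-0.1,0,0,0,0,0,0],[-0.1,0,0,0,0,0,0],[-0.1,0,0,0,0,0,0],[0,0,0,0,0,0,0]]])

```text
t: 33.83
ee_pos: [0.5433, 0.0963, 0.0182]
ee_rot: [[-0.992, -0.122, -0.004], [-0.122, 0.992, -0.001], [0.004, -0.0, -1.0]]
force: [-6.2, -0.9, 3.9]
finger_gap: 0.0003
```

>>> jog_arm(deltas=[[[-0.1,0,0,0,0,0,0],[-0.1,0,0,0,0,0,0],[-0.1,0,0,0,0,0,0],[0,0,0,0,0,0,0]]])

```text
t: 34.33
ee_pos: [0.5463, 0.0966, 0.0181]
ee_rot: [[-0.992, -0.122, -0.004], [-0.122, 0.992, -0.001], [0.004, -0.0, -1.0]]
force: [-6.1, -0.5, 3.2]
finger_gap: 0.0005
```

>>> jog_arm(deltas=[[[-0.1,0,0,0,0,0,0],[-0.1,0,0,0,0,0,0],[-0.1,0,0,0,0,0,0],[0,0,0,0,0,0,0]]])

```text
t: 34.83
ee_pos: [0.5493, 0.097, 0.0181]
ee_rot: [[-0.992, -0.122, -0.004], [-0.122, 0.992, -0.001], [0.004, -0.0, -1.0]]
force: [-4.2, -1.7, 2.7]
finger_gap: 0.0003
```

```bash
python3 prof.py | sed -n '1,3p;6p;9,13p'
```

```text
t 34.825 pos [0.5493 0.097  0.0181] head 97.03 q [ 0.08  0.13  2.   -0.    1.02 -1.61] F [-4.2 -1.7  2.7] gap 0.0003
shift cm [-0.84 -0.   -1.96] turn z 0.03 tilt [-4.e-03 -6.e-04 -1.e+00]
rack mm [-73.46   1.04]
8
30 -30:77 -27:86 -24:88 -21:92 -18:90 -15:92 -12:91 -9:87 -6:77 -3:76 0:77 3:78 6:76 9:78 12:77 15:75 18:75 21:76 24:76 27:76 30:78 33:78 36:75 39:76 42:74 45:66 48:65 51:65 54:54 57:50 60:54
37 -30:75 -27:91 -24:93 -21:91 -18:92 -15:88 -12:89 -6:75 -3:75 0:78 3:75 6:73 9:76 12:74 15:74 18:77 21:75 24:74 27:78 30:76 33:77 36:77 39:76 42:77 45:72 48:66 51:64
44 -24:91 -21:90 -18:91 -15:90 -9:75 -6:74 -3:78 0:76 3:78 6:75 9:75 12:78 15:77 18:75 21:75 24:76 27:76 30:76 33:76 36:76 39:78 42:75 45:68 48:67 51:66
51 -21:92 -18:92 -6:79 -3:76 0:76 3:73 6:69 9:76 12:79 15:74 18:76 21:75 24:74 30:75 33:73 36:74 39:77 42:73 45:68 48:67 51:63
58 12:49 15:74 18:76 21:75 30:74 33:76 36:78 39:75
```

>>> jog_arm(deltas=[[[-0.1,0,0,0,0,0,0],[-0.1,0,0,0,0,0,0],[0,0,0,0,0,0,0]]])

```text
t: 35.25
ee_pos: [0.5512, 0.0972, 0.0182]
ee_rot: [[-0.992, -0.122, -0.004], [-0.122, 0.992, -0.001], [0.004, -0.0, -1.0]]
force: [-6.1, -1.1, 3.5]
finger_gap: 0.0006
```

>>> jog_arm(deltas=[[[-0.1,0,0,0,0,0,0],[-0.1,0,0,0,0,0,0],[0,0,0,0,0,0,0]]])

```text
t: 35.62
ee_pos: [0.5532, 0.0975, 0.0181]
ee_rot: [[-0.992, -0.122, -0.004], [-0.122, 0.992, -0.001], [0.004, -0.0, -1.0]]
force: [-6.4, -0.8, 2.9]
finger_gap: 0.0003
```

Still sliding at about 6 N. The tip is near x≈60.

>>> jog_arm(deltas=[[[-0.1,0,0,0,0,0,0],[-0.1,0,0,0,0,0,0],[0,0,0,0,0,0,0]]])

```text
t: 36.0
ee_pos: [0.5552, 0.0977, 0.0181]
ee_rot: [[-0.992, -0.122, -0.004], [-0.122, 0.992, -0.001], [0.004, -0.0, -1.0]]
force: [-5.1, -0.6, 2.3]
finger_gap: 0.0003
```

>>> jog_arm(deltas=[[[-0.1,0,0,0,0,0,0],[0,0,0,0,0,0,0]]])

```text
t: 36.25
ee_pos: [0.5562, 0.0978, 0.0181]
ee_rot: [[-0.992, -0.122, -0.004], [-0.122, 0.992, -0.001], [0.004, -0.0, -1.0]]
force: [-6.2, -1.4, 3.0]
finger_gap: 0.0006
```

>>> jog_arm(deltas=[[[-0.1,0,0,0,0,0,0],[0,0,0,0,0,0,0]]])

```text
t: 36.5
ee_pos: [0.5572, 0.0979, 0.0181]
ee_rot: [[-0.992, -0.122, -0.004], [-0.122, 0.992, -0.001], [0.004, -0.0, -1.0]]
force: [-5.6, -0.5, 3.7]
finger_gap: 0.0004
```

```bash
python3 - <<'E'
from h import *
gor(-66,1,.0181)
T=snapshot("top"); P=cloud(T).reshape(-1,3); r=w2r(P)
for y0,y1 in ((-27,-10),(-5,6),(12,25),(30,43)):
    k=(r[:,1]>y0)&(r[:,1]<y1)&(P[:,2]>.071)&(r[:,0]>20)&(r[:,0]<90); print(y0,"rear x",np.round(np.sort(r[k,0])[-5:],1))
k=(P[:,2]>.055)&(P[:,2]<.07)&(r[:,0]>50)&(r[:,0]<95)&(r[:,1]>-40)&(r[:,1]<70); print("plate top from x",np.round(np.percentile(r[k,0],[0.5,2,5,10,50,98]),1))
E
```

```text
t 36.5 pos [0.5572 0.0979 0.0181] head 97.03 q [ 0.08  0.15  1.98 -0.    1.02 -1.61] F [-5.6 -0.5  3.7] gap 0.0004
shift cm [ 0.05 -0.    0.  ] turn z 0.03 tilt [-4.e-03 -7.e-04 -1.e+00]
rack mm [-65.51   1.01]
-27 rear x [47.5 48.7 49.4 67.6 68.1]
-5 rear x [61.1 61.2 62.7 63.4 64. ]
12 rear x [59.7 60.4 61.5 62.6 63.2]
30 rear x [55.7 56.1 57.5 57.8 58. ]
plate top from x [63.3 63.5 63.9 64.4 70.7 84. ]
```

>>> jog_arm(deltas=[[[-0.1,0,0,0,0,0,0],[0,0,0,0,0,0,0]]])

```text
t: 36.8
ee_pos: [0.5578, 0.098, 0.0181]
ee_rot: [[-0.992, -0.122, -0.005], [-0.122, 0.992, -0.001], [0.005, -0.0, -1.0]]
force: [-7.7, -1.7, 4.9]
finger_gap: 0.0006
```

>>> jog_arm(deltas=[[[-0.1,0,0,0,0,0,0],[0,0,0,0,0,0,0]]])

```text
t: 37.05
ee_pos: [0.5577, 0.098, 0.0181]
ee_rot: [[-0.992, -0.123, -0.008], [-0.123, 0.992, -0.001], [0.008, -0.0, -1.0]]
force: [-11.1, -2.0, 7.1]
finger_gap: 0.0004
```

The stop is felt: no more motion and the force is climbing. I'll press slightly more, hold, then back away.

>>> jog_arm(deltas=[[[-0.07,0,0,0,0,0,0],[0,0,0,0,0,0,0],[0,0,0,0,0,0,0]]])

```text
t: 37.42
ee_pos: [0.5577, 0.098, 0.018]
ee_rot: [[-0.992, -0.123, -0.009], [-0.123, 0.992, -0.001], [0.01, -0.0, -1.0]]
force: [-13.0, -3.2, 8.6]
finger_gap: 0.0001
```

>>> jog_arm(deltas=[[[0.2,0,0,0,0,0,0],[0.3,0,0,0,0,0,0],[0.5,0,0,0,0,0,0],[1.5,0,0,0,0,0,0],[2,0,0,0,0,0,0],[3,0,0,0,0,0,0],[2,0,-2,0,0,0,0],[0,0,-5,0,0,0,0],[0,0,-5,0,0,0,0],[0,0,0,0,0,0,0]]])

```text
t: 38.67
ee_pos: [0.4698, 0.0871, 0.1438]
ee_rot: [[-0.992, -0.122, 0.01], [-0.122, 0.992, 0.001], [-0.01, -0.001, -1.0]]
force: [0.7, -1.4, -0.2]
finger_gap: 0.0002
```

```bash
python3 chk.py fin; python3 - <<'E'
from h import *
T=snapshot("top"); P=cloud(T).reshape(-1,3); r=w2r(P)
for n,y0,y1,z0 in (("tall",-27,-9,.084),("pal",-6,8,.071),("s2",12,25,.071),("s3",30,43,.071),("s1",-44,-29,.071)):
    k=(r[:,1]>y0)&(r[:,1]<y1)&(P[:,2]>z0)&(P[:,2]<.1)&(abs(r[:,0])<75); q=r[k]
    print(n,"x",np.round(np.percentile(q[:,0],[1,99]),1),"yc@-25,+25",[round(float(np.median(q[abs(q[:,0]-x)<12,1])),1) for x in (-25,25)],"z",round(float(np.median(P[k,2]))*1000,1))
E
```

```text
-90
-75
-60
-30 -30:75 -27:86 -24:93 -21:91 -18:92 -15:92 -12:91 -9:78 -6:74 -3:74 0:76 3:79 6:75 9:75 12:60 15:74 18:76 21:75 27:56 30:59 33:77 36:77 39:76 42:78 45:59 48:65 51:66 54:64
-15 -30:77 -27:86 -24:89 -21:91 -18:88 -15:90 -12:90 -9:91 -6:76 -3:75 0:77 3:77 6:77 9:78 12:78 15:73 18:78 21:77 24:75 27:76 30:76 33:76 36:78 39:77 42:75 45:69 48:65 51:67 57:53 60:56
0 -30:79 -27:88 -24:92 -21:92 -18:92 -15:91 -12:91 -9:88 -6:77 -3:77 0:76 3:78 6:77 9:75 12:75 15:77 18:76 21:77 24:76 27:74 30:75 33:77 36:78 39:77 42:76 45:71 48:69 51:64
15 -30:76 -27:86 -24:92 -21:91 -18:94 -15:91 -12:92 -9:80 -6:77 -3:78 0:77 3:74 6:76 9:76 12:76 15:75 18:75 21:74 24:74 27:75 30:76 33:77 36:77 39:76 42:76 45:76 48:67 51:65
30 -30:75 -27:90 -24:92 -21:91 -18:89 -15:92 -12:90 -9:92 -6:75 -3:76 0:75 3:76 6:76 9:80 12:77 15:79 18:75 21:77 24:76 27:76 30:76 33:74 36:76 39:77 42:76 45:67 48:65 51:67 54:50 57:53 60:38
42 -24:91 -21:92 -18:94 -15:90 -9:74 -6:77 -3:75 0:76 3:75 6:77 9:75 12:78 15:79 18:75 21:74 24:76 27:75 30:75 33:78 36:76 39:75 42:75 45:73 48:66 51:66
tall x [-50.2  46.4] yc@-25,+25 [-18.5, -18.2] z 91.3
pal x [-49.   63.1] yc@-25,+25 [1.0, 1.2] z 76.7
s2 x [-33.7  62.2] yc@-25,+25 [17.8, 18.4] z 76.7
s3 x [-39.8  56.4] yc@-25,+25 [36.4, 36.5] z 76.6
s1 x [-48.6  53.6] yc@-25,+25 [-36.5, -37.0] z 76.7
```

View pics/fin.png

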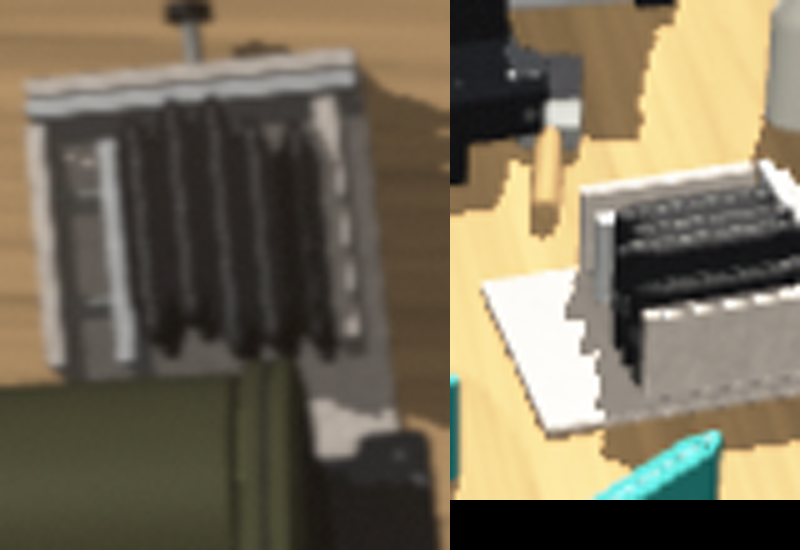

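The final view shows all five palettes upright and square: the palette at (215,230) beside the tall one at (265,240), the bookend at (115,250), and the hand clear. Handing in.

```bash
python3 -c "
from h import *
print(read_state()['t']); print(finish_job())"
```

```text
38.825
the job is handed in; nothing more can be done
None
```

The palette is filed directly beside the tall one, on the bookend side. I pressed it home until it bedded against the backstop, then backed the hand clear. I handed the job in at 38.8 s; no verdict is reported.

**How it went**
- **Jam on the way in:** the next palette along (short2) turned about 18° and wedged against the stop plate. I stopped at about 16 N, drew back and regripped. Swinging the palette's tip sideways pressed short2 flat against its neighbour. After that the insertion went in at low force.
- **Felt the stop:** sliding took about 4–6 N. Motion then stopped while the push rose from 7.7 to 11 to 13 N. Allowing for friction, that is roughly 7–8 N on the plate, my estimate rather than a direct reading.

**Last checks (overhead depth picture)**

| Check | Measured | Required |
|---|---|---|
| Palette to tall, centre to centre | about 19.4 mm | 13–23 mm |
| Palette's far edge, rack x | about 63 mm | at least 47 mm |
| Bookend opening | about 17 mm | 13–24 mm |
| Squareness of all five | within about 1° | 4.6° |

- **Height and tilt:** all five tops were at their seated height. I saw no tilt in the pictures but did not measure it.
- **Neighbours moved back:** short2 and short3 ended about 12 mm and 8 mm further back than they started, which the task allows.
- **Less certain:** the peak force on the plate during the jam could only be judged from the wrist reading. I did not re-measure the bystanders; the arm did not come near them.
- **Pictures:** I viewed 9 of the 10 allowed.

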